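# Spot a drill mark on a sprung stage with a spring centre punch

### The arm

A 6-joint arm with a two-finger parallel gripper is mounted at the origin on the work surface. World frame = base frame: x ahead of the robot, y to its left, z up, the work surface at z = 0. Lengths are in m, angles in rad, forces in N, time in s.
With the tool pointing down it reaches from about 0.275 to 0.75 m from the base axis. Payload 10.2 kg.
Tool frame: the origin (TCP) lies midway between the tips of the shut fingers; the grasp point (between the pads) lies 19 mm behind it; z points along the fingers, y is the line along which they close (so a half turn about z gives the same grasp; the last joint's range is limited). The gripper opens to 88 mm and grips with 3 to 60 N. Pads are 18 mm wide; open, the fingers measure 123 mm over their backs; the gripper's body (75 mm by 187 mm) begins 45 mm behind the grasp point.
Start: joints at [1.039, 0.313, 1.498, -0, 1.331, -0.223], TCP at [0.16, 0.5, 0.208] pointing down, gripper open.
Joint ranges: [-2.94, 2.94], [-0.97, 2.17], [0.19, 2.56], [-1.23, 4.37], [0.02, 3.11], [-2.88, 2.88]. Speed limits (rad/s): [2.39, 2.39, 3.01, 3.14, 3.14, 3.14].

### API

Orientations are given as [roll, pitch, yaw] about the fixed x, y, z axes, in that order (R = Rz(yaw) Ry(pitch) Rx(roll)).
In Python, from bench import bot gives the robot as it stands.
- The arm moves only by the tool drive_tool, never from a script. Its argument "commands" is a list of rows, each an object with "slide": the shift along the tool's x, y, z in mm, a list of three; "twist": the turn about the tool's z in degrees. In form: [{"slide": [tx, ty, tz], "twist": twist}, ...]. A call has 1 to 12 rows; each row shifts and turns the commanded pose from where the row before left it, along the tool's axes as they then stand; what a row does not reach is not made up. A row lasts 1/8 s, in which the tool goes at most 62.5 mm and 10.7 degrees, less where a joint would pass 70% of its speed; a pose out of reach is approached as far as the arm can. A call is refused whole if a number of a shift passes 62.5 or a number of a turn 10.7, either way. A call with a gripper value outside its range is refused whole. "gripper" is the finger opening in mm, from 0 to 88.1, set as the call begins (left out, the last holds). The fingers move at their own pace and stop on an object; "force" is the grip in N (left out, the last holds). Time passes only in rows, so rows that do not move let the fingers close. It gives the time, the measured TCP pose, the force, the opening and the grip force at its end, in the units of the state.
- bot.observe(): the state, without advancing time (a new reading comes with each control period).
- bot.capture(name): name is "scene" or "top" or "wrist"; returns the picture (420x560x3 uint8, red, green, blue); there is no depth.
- bot.camera_model(name): a dict with "fovy" (degrees; the focal length in pixels is half the picture's height over the tangent of half this angle, whatever the lens; pixels are square), "cx", "cy" (the principal point, pixels), "rvec" (rotation vector, rad) and "tvec" (3), from world to camera coordinates, as OpenCV has them. Camera axes: x right, y down, z forward; pixel columns grow to the right and rows downward; lengths in m; the calibration is good to about 2 mm. The wrist camera is an equidistant fisheye: a pixel r from the principal point sees the ray r / f radians off the axis. A picture is of the moment at which its call begins: read the wrist's pose just before it. camera_model takes no time and is no camera call; for the wrist camera it gives the pose at the moment of the call.
- bot.sign_off(): hands the job in; it is judged then, once.
Trained networks look in the newest picture that a camera, given by its name, has taken for a name from the list of things; names that differ only in an ending like _2 or _b are one class to them, and where a whole thing is asked for, a point or a joint stands for the part that bears it (a point fixed in the world has none). Each returns a list of dicts, best first, with "conf" (0 to 1); they miss things now and then, are a little off and sometimes report something else, mostly with a low value. They report only what shows in the picture. A call takes as long as a camera call. They do not tell look-alikes from the thing itself.
- bot.find_in(camera, thing): "point" ([column, row] in pixels, amid what is visible of it).
- bot.mark_of(camera, thing): "point" ([column, row] in pixels: a listed point, or the origin of a listed thing).
The state is a dict: "time_s": time; "qpos": joint angles; "joint_velocities": joint speeds; "effort": joint torques, N m; "position": TCP position; "ee_rot": TCP orientation; "force": force on the tool from outside, world axes, zero at the start; "ft_torque": the same for the moment, N m; "gripper_width": finger opening in m; "grip_force": force on a finger pad.
Only numpy, scipy, OpenCV 4.12 (cv2) and the standard library are available. Lean on these libraries where they do the work, as an engineer would, in place of code of your own. Each camera call takes 0.05 s, during which the arm holds its last target. There are 200 camera calls.

### The job

Load the aluminium block, scribed side up, into the shallow tray of the sprung stage and push it down until the stage catches and stays down. Then take the centre punch from its sloping cradle, stand it upright on the scribed circle of the block and press straight down until its spring snaps. Lay the punch back in its cradle with the guard against the cradle's upper end, leave the block latched down in the tray, and do not disturb the screwdriver or the round bar end.

Things in the scene. Friction and masses are not known exactly. Their poses are not given: they have to be found in the camera images.
- block_centre (a point): Centre of the loose aluminium block, 60 (x) x 36 (y) x 40 (z) mm, about 0.22 kg, lying upright on the bench with its scribed face up (its z axis up). A black drilled hole shows at its -x end of the top, a scribed circle with a cross at its +x end. It may go into the stage either way round.
- block_mark (a point): Centre of the scribed circle (12 mm across) on the block's top face: 16 mm along the block's +x from its centre, 20 mm above the centre. The punch mark must fall inside the circle.
- stage_top (a point): Centre of the tray floor of the sprung stage, moving with it; z up. Tray 68 (x) x 44 (y) mm inside with a lip 4 mm high and thick all round: the block fits, long side along x, with 4 mm to spare on each side. Tray floor 45 mm above the bench when up, 31 mm when latched. Its stand is 120 x 90 x 18 mm, with two 36 mm high blocks 44 to 54 mm from the centre beyond the x ends.
- stage (a joint): Downward travel of the stage, 0 (up) to 0.014 m (bottom stop). Over-centre spring: at the top it pushes up with 13 N (its own and the block's weight, about 3 N, help), then less and less by 1.4 N per mm; past 9 mm it pulls down by itself and stays latched at the bottom with 8 N.
- cradle_seat (a point): Point on the resting punch's axis at the upper end of the sloping cradle, 94 mm above the bench, where the underside of the punch's guard rests. z: the cradle's axis, up along the punch to its handle, 30 degrees from vertical, the handle end leaning towards the robot's side. y: level, across the cradle. x: out of the trough's open side, up and away from the robot.
- holder: Fixed holder: grey base 110 x 80 x 8 mm with a post, carrying the cradle; origin under the base's centre. The cradle is a black U trough 45 mm long, running down from its seat point, 24 mm wide inside (y), 36 mm outside, its floor 9 mm from the punch axis on the -x side, walls reaching 6 mm past the axis; its open side looks up and away from the robot.
- punch_grip (a point): Middle of the grip of the loose centre punch, z along it to its top. Grip 26 mm across, 22 mm to each side of this point, plus a 4 mm cap. Below it a round guard 38 mm across, 6 mm thick, its underside 28 mm below this point; a barrel 18 mm across, 58 mm long; a thin plunger, its point 108 mm below this point. 0.3 kg. At first it lies in the cradle, guard on the cradle's upper end.
- plunger_end (a point): The point at the lower end of the punch's plunger, moving with it; z along the punch towards its top.
- plunger (a joint): Travel of the plunger against its soft front spring, 0 (out) to 0.0075 m: 2 N at first, then 1.8 N per mm. It comes out by itself when the punch is lifted.
- hammer (a joint): Hidden release inside the punch: 0 cocked, 0.004 m snapped. It gives way when the press reaches 13 N, after about 6 mm of plunger travel; the force then drops suddenly to about 4 N. Pressing about 5 mm further would bottom the plunger. It cocks again by itself when the punch is lifted.
- screwdriver: Bystander: screwdriver with a black handle lying on the bench beyond the work. Leave it.
- bar_end: Bystander: upright steel bar end, 32 mm across, 45 mm high; origin at the centre of its underside. Leave it.
Mind the look-alikes: they are no part of the job. There is more than one size of the part that bears punch_grip; the job needs the larger.

How it is judged:
On the way, in this order (a step that is already met when the one before it is completed fails the run):
1. the block lies in the tray while the stage is still up (value of joint stage below 0.008 m and horizontal distance between block_centre and stage_top below 0.009 m and z of block_centre in the frame of stage_top between 0.017 and 0.023 m and angle between block_centre's own z axis and vertical below 0.06 rad).
2. the block lies in the tray of the stage and the stage is latched at the bottom (value of joint stage above 0.012 m and horizontal distance between block_centre and stage_top below 0.009 m and z of block_centre in the frame of stage_top between 0.017 and 0.023 m and angle between block_centre's own z axis and vertical below 0.06 rad), for 0.2 s.
3. the punch, upright within 10 degrees with its point inside the scribed circle, is pressed until its spring has snapped (all of step 2 and value of joint hammer above 0.003 m and distance between plunger_end and block_mark below 0.006 m and angle between punch_grip's own z axis and vertical below 0.175 rad), for 0.05 s.
At the end, for the whole second after the job is handed in: The block lies flat in the tray (within 9 mm of its centre), the stage latched down (12 mm or more); the released punch rests in the cradle: along its axis within 9 degrees, grip within 8 mm of the axis, guard on the upper end within 4 mm, plunger out; all at rest (all of step 2 and x of punch_grip in the frame of cradle_seat between -0.008 and 0.008 m and y of punch_grip in the frame of cradle_seat between -0.008 and 0.008 m and z of punch_grip in the frame of cradle_seat between 0.024 and 0.032 m and angle between the z axis of punch_grip and the z axis of cradle_seat, either way round below 0.15 rad and value of joint plunger below 0.002 m and value of joint hammer below 0.001 m and linear speed of each of punch, block below 0.03 m/s); the robot touches nothing.
It fails at once if the screwdriver is moved by more than 20 mm (distance of screwdriver from where it was at the start of the episode above 0.02 m).
It fails at once if the bar end is moved by more than 20 mm or knocked over (distance of bar_end from where it was at the start of the episode above 0.02 m or angle between bar_end's own z axis and vertical above 0.5 rad).
It also fails if it takes over 61 s, if anything falls off the work surface, if the arm or the gripper's body presses on something with over 40 N, if the wrist force passes 120 N, or if a joint passes its speed limit or range.

## Working session

There is one attempt and no reset: what is moved stays moved. The work goes in short steps, Python scripts to look and compute and a tool call to move; the robot and the scene stay as the last step left them, time stands still between calls to the robot, and variables do not carry over. Pictures are saved under pics/ and viewed, at most 10 in all, crops included, and the job is handed in when it is done.

Besides the shell and the picture viewer there is one more tool, called as name([rows], argument=value, ...), one row to a line, values as JSON. drive_tool: Moves the arm, as the interface text tells. Its arguments: {"type":"object","properties":{"commands":{"type":"array","items":{"type":"object","properties":{"slide":{"type":"array","items":{"type":"number"}},"twist":{"type":"number"}}}},"gripper":{"type":"number"},"force":{"type":"number"}},"required":["commands"]}

```bash
mkdir -p pics
cat > h.py <<'E'
import numpy as np, cv2
from bench import bot
from scipy.spatial.transform import Rotation as R
def cam(n):
    m=bot.camera_model(n); Rm=R.from_rotvec(np.ravel(m['rvec'])).as_matrix(); t=np.ravel(m['tvec'])
    return m,Rm,t,210/np.tan(np.radians(m['fovy'])/2)
def ray(n,p,c=None):
    m,Rm,t,f=c or cam(n); x=(p[0]-m['cx'])/f; y=(p[1]-m['cy'])/f
    if n=='wrist':
        r=np.hypot(x,y); s=np.sin(r)/max(r,1e-9); d=np.array([x*s,y*s,np.cos(r)])
    else: d=np.array([x,y,1.])
    d=Rm.T@d; return -Rm.T@t, d/np.linalg.norm(d)
def atz(n,p,z,c=None):
    o,d=ray(n,p,c); return o+d*(z-o[2])/d[2]
def proj(n,X,c=None):
    m,Rm,t,f=c or cam(n); v=Rm@np.array(X)+t
    if n=='wrist':
        a=np.arctan2(np.hypot(v[0],v[1]),v[2]); k=a/max(np.hypot(v[0],v[1]),1e-9)*f
        return np.array([m['cx']+k*v[0],m['cy']+k*v[1]])
    return np.array([m['cx']+f*v[0]/v[2],m['cy']+f*v[1]/v[2]])
def tri(rays):
    A=0;b=0
    for o,d in rays:
        P=np.eye(3)-np.outer(d,d); A=A+P; b=b+P@o
    return np.linalg.solve(A,b)
def shot(n,f=None):
    im=bot.capture(n)
    if f: cv2.imwrite('pics/'+f,im[:,:,::-1])
    return im
E
python3 - <<'E'
from h import *
np.set_printoptions(precision=4,suppress=True)
for n in ['scene','top']:
    shot(n,n+'0.png'); m=cam(n); print(n,m[0]['fovy'],-m[1].T@m[2])
    for t in ['block_centre','block_mark','stage_top','cradle_seat','holder','punch_grip','plunger_end','screwdriver','bar_end']:
        print(t,[(np.round(d['point'],1).tolist(),round(d['conf'],2)) for d in bot.mark_of(n,t)[:4]])
a=cv2.imread('pics/scene0.png');b=cv2.imread('pics/top0.png')
cv2.imwrite('pics/both.png',cv2.resize(np.vstack([a,b]),None,fx=.714,fy=.714))
E
```

```text
scene 45.264581423342385 [1.2337 0.636  0.7037]
block_centre [([242.9, 160.3], 0.56)]
block_mark [([240.8, 149.7], 0.59)]
stage_top [([312.6, 191.5], 0.84)]
cradle_seat [([420.0, 238.5], 0.86)]
holder [([418.0, 269.7], 0.78)]
punch_grip [([362.6, 288.4], 0.91), ([427.2, 222.6], 0.87), ([292.0, 268.0], 0.25)]
plunger_end [([312.3, 191.3], 0.68), ([351.6, 326.8], 0.57), ([403.4, 275.3], 0.44)]
screwdriver [([194.1, 223.4], 0.85)]
bar_end [([289.4, 270.7], 0.55)]
top 52.45316278878063 [ 0.5098 -0.0053  1.0877]
block_centre [([401.5, 255.5], 0.86), ([401.1, 249.2], 0.44)]
block_mark [([395.8, 249.9], 0.89)]
stage_top [([287.9, 248.2], 0.81)]
cradle_seat [([246.5, 180.6], 0.66), ([161.1, 247.3], 0.38)]
holder [([169.9, 248.1], 0.61)]
punch_grip [([159.4, 252.0], 0.88), ([184.5, 197.3], 0.56)]
plunger_end []
screwdriver [([351.0, 163.9], 0.65)]
bar_end [([247.3, 181.5], 0.63), ([398.3, 244.5], 0.36)]
```

View pics/scene0.png

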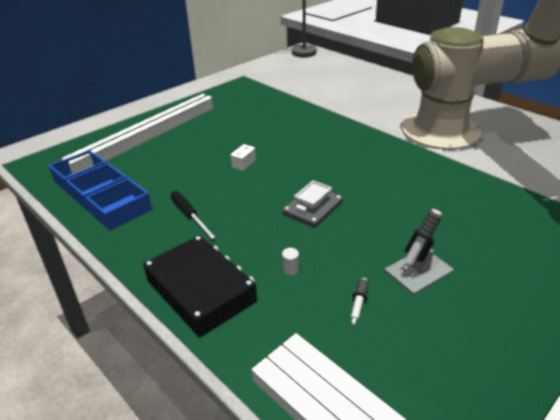

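View pics/top0.png

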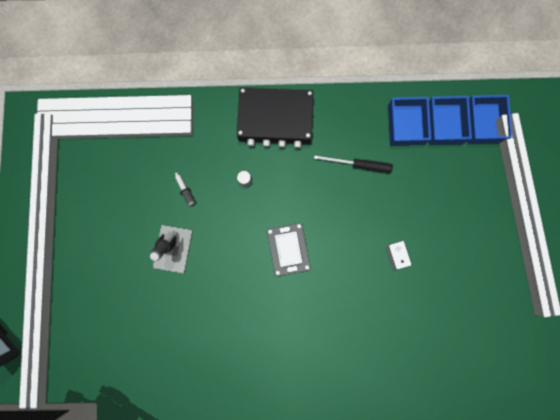

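The scene picture shows the block at (243,157), the stage at (313,200), the cradled punch at (427,225), a smaller punch lying at (360,300), the bar end at (290,262) and the screwdriver at (195,215). The top picture shows the block at (400,255), its circle end towards the top, the stage at (288,249) and the cradled punch at (160,250).

Candidates for the punch are the one in the cradle (top (159,252), scene (427,222)) and the smaller one lying on the bench (top (185,190), scene (362,288)). I choose the cradled one. The only block candidate is at top (400,255).

Run:
```python
from h import *
np.set_printoptions(precision=4,suppress=True)
P={'block_centre':((242.9,160.3),(401.5,255.5)),'block_mark':((240.8,149.7),(395.8,249.9)),'stage':((312.6,191.5),(287.9,248.2)),'punch':((427.2,222.6),(159.4,252)),'holder':((418,269.7),(169.9,248.1)),'bar':((289.4,270.7),(247.3,181.5))}
for k,(s,t) in P.items(): print(k,tri([ray('scene',s),ray('top',t)]))
print('block top at z.02',atz('top',(401.5,255.5),.02),'mark',atz('top',(395.8,249.9),.04),'stage',atz('top',(287.9,248.2),.045))
print('stage studs',atz('top',(285,229),.036),atz('top',(292,269),.036))
print('seat from scene z.094',atz('scene',(420,238.5),.094))
print(cam('wrist')[0]['fovy'],bot.observe()['ee_rot'],bot.observe()['position'])
a=cv2.imread('pics/scene0.png');b=cv2.imread('pics/top0.png')
c=lambda i,x,y,w:cv2.resize(i[y-w:y+w,x-w:x+w],(380,290) if 0 else (290,290),interpolation=cv2.INTER_CUBIC)
cv2.imwrite('pics/crop.png',np.vstack([np.hstack([c(a,400,265,62),c(b,172,225,45)]),np.hstack([c(b,288,250,35),c(b,400,255,24)])]))
```

```text
block_centre [ 0.5177 -0.2875  0.0058]
block_mark [ 0.5338 -0.2651  0.0534]
stage [ 0.5418 -0.0052  0.0505]
punch [0.5376 0.2859 0.1173]
holder [0.5503 0.2914 0.0094]
bar [ 0.7191  0.0973 -0.0066]
block top at z.02 [ 0.5197 -0.286   0.02  ] mark [ 0.5333 -0.2676  0.04  ] stage [ 0.5419 -0.0051  0.045 ]
stage studs [0.5896 0.0011 0.036 ] [ 0.4913 -0.0141  0.036 ]
seat from scene z.094 [0.5623 0.2872 0.094 ]
65.70646984690485 [-3.1416 -0.      2.8328] [0.1596 0.5002 0.2081]
```

View pics/crop.png

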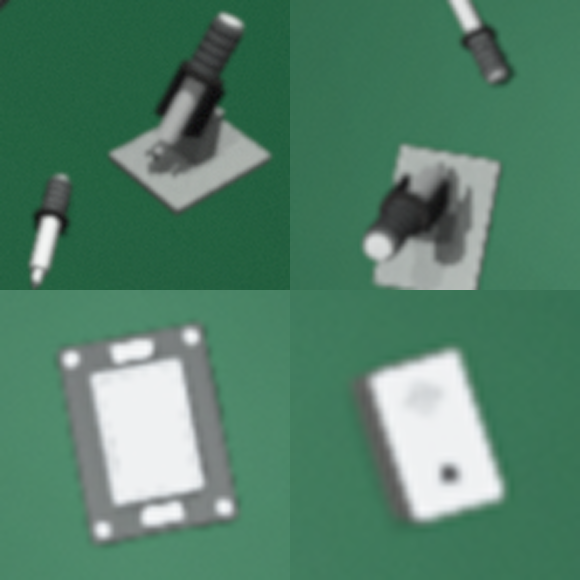

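The crops confirm the choice: the cradled punch is clearly the larger. The block's hole is at its near end and its circle at the far end (block yaw about 19°), and the stage yaw is about 12°.

drive_tool([
  {"twist": -9.1},
  {"twist": -9.1},
  {"twist": -9.1},
  {"twist": -9.1},
  {"slide": [-5.5, -54, 3.5]},
  {"slide": [-5.5, -54, 3.5]},
  {"slide": [-5.5, -54, 3.5]},
  {"slide": [-5.5, -54, 3.5]},
  {"slide": [-5.5, -54, 3.5]},
  {"slide": [-5.5, -54, 3.5]},
  {"slide": [-5.5, -54, 3.5]},
  {"slide": [-5.5, -54, 3.5]},
], gripper=80, force=50)

```text
schema error: expected keys slide, twist
```

drive_tool([
  {"slide": [-5.5, -54, 3.5]},
  {"slide": [-5.5, -54, 3.5]},
  {"slide": [-5.5, -54, 3.5]},
  {"slide": [-5.5, -54, 3.5]},
  {"slide": [-5.5, -54, 3.5]},
  {"slide": [-5.5, -54, 3.5]},
  {"slide": [-5.5, -54, 3.5]},
  {"slide": [-5.5, -54, 3.5]},
  {"slide": [0, 0, 0]},
])

```text
schema error: expected keys slide, twist
```

```bash
cat >> h.py <<'E'
def go(xyz,yawdeg):
    "slide in mm, twist in deg (after the twist the slide holds) to reach TCP pose"
    s=bot.observe(); y0=np.degrees(s['ee_rot'][2]); tw=-(((yawdeg-y0)+180)%360-180)
    Rm=R.from_euler('xyz',[180,0,yawdeg],degrees=True).as_matrix()
    print('pos',np.round(s['position'],4),'yaw %.1f'%y0,'t %.1f'%s['time_s'],'| twist %.1f, then slide'%tw,np.round(Rm.T@(np.array(xyz)-s['position'])*1e3,1))
E
python3 - <<'E'
from h import *
np.set_printoptions(precision=4,suppress=True)
c=cam('wrist'); shot('wrist','w1.png')
for t,z in [('block_centre',.02),('block_mark',.04)]:
    for d in bot.mark_of('wrist',t)[:2]: print(t,d['point'],d['conf'],atz('wrist',d['point'],z,c))
go((.52,-.286,.01),198.8)
E
```

```text
pos [0.1596 0.5002 0.2081] yaw 162.3 t 1.1 | twist -36.5, then slide [ -87.8 -860.4  198.1]
```

View pics/w1.png

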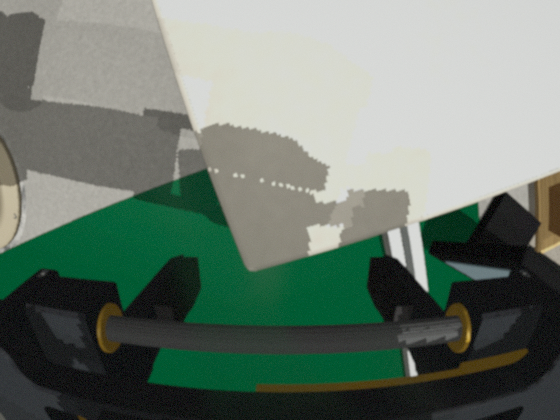

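The picture shows only the bench edge and the fingers: the moves were refused because every row needs both keys.

drive_tool([
  {"slide": [0, 0, 0], "twist": -9.1},
  {"slide": [0, 0, 0], "twist": -9.1},
  {"slide": [0, 0, 0], "twist": -9.1},
  {"slide": [0, 0, 0], "twist": -9.2},
  {"slide": [-5.5, -54, 3.5], "twist": 0},
  {"slide": [-5.5, -54, 3.5], "twist": 0},
  {"slide": [-5.5, -54, 3.5], "twist": 0},
  {"slide": [-5.5, -54, 3.5], "twist": 0},
  {"slide": [-5.5, -54, 3.5], "twist": 0},
  {"slide": [-5.5, -54, 3.5], "twist": 0},
  {"slide": [-5.5, -54, 3.5], "twist": 0},
  {"slide": [-5.5, -54, 3.5], "twist": 0},
], gripper=80, force=50)

```text
time_s: 2.65
position: [0.341, 0.1037, 0.1803]
ee_rot: [-3.141, 0.001, -2.813]
force: [1.1, 1.2, -0.5]
gripper_width: 0.0799
grip_force: 0.0
```

drive_tool([
  {"slide": [-5.5, -54, 3.5], "twist": 0},
  {"slide": [-5.5, -54, 3.5], "twist": 0},
  {"slide": [-5.5, -54, 3.5], "twist": 0},
  {"slide": [-5.5, -54, 3.5], "twist": 0},
  {"slide": [-5.5, -54, 3.5], "twist": 0},
  {"slide": [-5.5, -54, 3.5], "twist": 0},
  {"slide": [-5.5, -54, 3.5], "twist": 0},
  {"slide": [-5.5, -54, 3.5], "twist": 0},
  {"slide": [0, 0, 0], "twist": 0},
])

```text
time_s: 3.78
position: [0.5215, -0.2919, 0.1507]
ee_rot: [3.141, -0.001, -2.816]
force: [-0.4, 0.6, -0.2]
gripper_width: 0.0801
grip_force: 0.0
```

Run:
```python
from h import *
np.set_printoptions(precision=4,suppress=True)
c=cam('wrist'); shot('wrist','w2.png')
for t,z in [('block_centre',.02),('block_mark',.04)]:
    for d in bot.mark_of('wrist',t)[:2]: print(t,d['point'],d['conf'],atz('wrist',d['point'],z,c))
go((.52,-.286,.01),198.8)
```

```text
block_centre [297.6, 198.2] 0.72 [ 0.5212 -0.2777  0.02  ]
block_mark [294.7, 217.8] 0.89 [ 0.5349 -0.2766  0.04  ]
pos [ 0.5212 -0.2885  0.1522] yaw -161.2 t 3.9 | twist 0.0, then slide [  0.3   2.7 142.2]
```

View pics/w2.png

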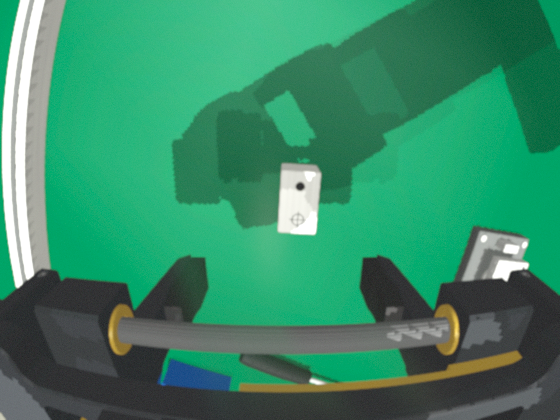

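The block lies at about (298,200): hole at (300,186), circle at (297,219), top corners near (281,165), (320,167), (279,233) and (316,236).

Run:
```python
from h import *
np.set_printoptions(precision=4,suppress=True)
c=cam('wrist')
P=[atz('wrist',p,.04,c) for p in [(282,165),(320,168),(316,235),(279,233)]]; print(np.array(P)[:,:2],np.mean(P,0))
m,h=atz('wrist',(297.3,219),.04,c),atz('wrist',(300,186),.04,c);print(m,h)
for d in [P[3]-P[0],P[2]-P[1],m-h]: print(np.degrees(np.arctan2(d[1],d[0])),np.hypot(d[1],d[0]))
print('axis down TCP projects',proj('wrist',bot.observe()['position'],c))
```

```text
[[ 0.4915 -0.3003]
 [ 0.4828 -0.2671]
 [ 0.545  -0.2477]
 [ 0.5544 -0.282 ]] [ 0.5184 -0.2743  0.04  ]
[ 0.5354 -0.2702  0.04  ] [ 0.5046 -0.2786  0.04  ]
16.222235163939565 0.06555581696283773
17.28025399790532 0.06508029129227752
15.092169739537322 0.0319621027987738
axis down TCP projects [284.0452 250.9185]
```

drive_tool([
  {"slide": [0, 0, 0], "twist": 2.3},
  {"slide": [-2, 14.5, 40], "twist": 0},
  {"slide": [0, 0, 40], "twist": 0},
  {"slide": [0, 0, 35], "twist": 0},
  {"slide": [0, 0, 25], "twist": 0},
  {"slide": [0, 0, 0], "twist": 0},
  {"slide": [0, 0, 0], "twist": 0},
])

```text
time_s: 4.8
position: [0.5198, -0.2747, 0.0137]
ee_rot: [-3.14, 0.001, -2.853]
force: [-0.0, 0.0, 0.4]
gripper_width: 0.08
grip_force: 0.0
```

drive_tool([
  {"slide": [0, 0, 0], "twist": 0},
  {"slide": [0, 0, 0], "twist": 0},
  {"slide": [0, 0, 0], "twist": 0},
  {"slide": [0, 0, 0], "twist": 0},
  {"slide": [0, 0, 0], "twist": 0},
  {"slide": [0, 0, 0], "twist": 0},
], gripper=20, force=45)

```text
time_s: 5.55
position: [0.5192, -0.2749, 0.0121]
ee_rot: [3.142, -0.0, -2.854]
force: [0.9, 0.3, -0.3]
gripper_width: 0.0222
grip_force: 0.0
```

Run:
```python
from h import *
go((.542,-.0055,.15),192)
print(bot.observe()['gripper_width'])
```

```text
pos [ 0.5192 -0.2749  0.0121] yaw -163.5 t 5.5 | twist 4.5, then slide [ -78.3  258.7 -137.9]
0.02216622372449799
```

The fingers closed to 22 mm with no grip force, so the block is not between them. I need to look.

Run:
```python
from h import *
np.set_printoptions(precision=4,suppress=True)
c=cam('wrist'); w=shot('wrist'); s=bot.capture('scene'); bot.capture('top')
a=cv2.resize(s[100:220,160:320],(560,420)); cv2.imwrite('pics/n3.png',cv2.resize(np.vstack([w,a]),None,fx=.7,fy=.7)[:,:,::-1])
for n in ['wrist','top','scene']:
  for t in ['block_centre','block_mark']: print(n,t,[(d['point'],d['conf']) for d in bot.mark_of(n,t)[:2]])
print(bot.observe()['gripper_width'],bot.observe()['grip_force'])
```

```text
wrist block_centre [([278.8, 256.2], 0.7)]
wrist block_mark [([278.6, 299.1], 0.72)]
top block_centre []
top block_mark []
scene block_centre [([245.1, 159.3], 0.74)]
scene block_mark [([238.6, 152.5], 0.88), ([423.2, 238.1], 0.26)]
0.01990697800806735 0.0
```

View pics/n3.png

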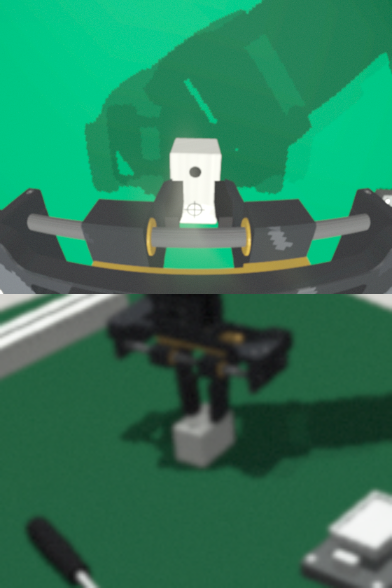

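Run:
```python
from h import *
np.set_printoptions(precision=4,suppress=True)
s=bot.observe(); p=np.array(s['position']); print(p,s['qpos'],s['force'],s['gripper_width'])
for n in ['scene','wrist']:
    for dz in [0,.01,.02,.04]: print(n,dz,proj(n,p+[0,0,dz]))
c=cam('wrist'); print('wrist cam pos',-c[1].T@c[2])
for t,z in [((278.8,256.2),.02),((278.6,299.1),.04),((278.6,246),.04)]: print(atz('wrist',t,z))
w=bot.capture('wrist')[170:340,180:380]; a=bot.capture('scene')[125:185,205:285]
cv2.imwrite('pics/n4.png',np.vstack([cv2.resize(w,(400,340)),cv2.resize(a,(400,250),interpolation=cv2.INTER_CUBIC)])[:,:,::-1])
```

```text
[ 0.5192 -0.2749  0.0121] [-0.6862  0.6624  1.5089 -0.      0.9703 -2.5451] [-0.6168 -0.0779 -0.5769] 0.01990697800806735
scene 0 [244.2547 160.0102]
scene 0.01 [243.9822 156.7644]
scene 0.02 [243.7073 153.4899]
scene 0.04 [243.1502 146.8537]
wrist 0 [284.1096 250.909 ]
wrist 0.01 [284.1352 258.3319]
wrist 0.02 [284.1633 266.5081]
wrist 0.04 [284.2278 285.5747]
wrist cam pos [ 0.4404 -0.2985  0.1883]
[ 0.5198 -0.2779  0.02  ]
[ 0.5354 -0.2732  0.04  ]
[ 0.5049 -0.282   0.04  ]
```

View pics/n4.png

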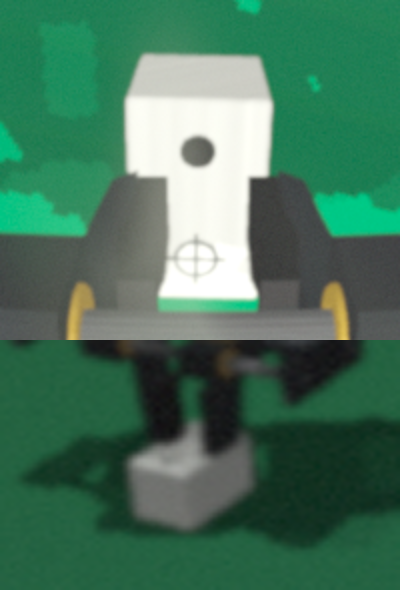

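Both views show the fingertips overlapping the block with a gap of about 20 mm at row 257, which is physically odd. I'll reopen, look at the reading and close again.

drive_tool([
  {"slide": [0, 0, 0], "twist": 0},
  {"slide": [0, 0, 0], "twist": 0},
  {"slide": [0, 0, 0], "twist": 0},
  {"slide": [0, 0, 0], "twist": 0},
], gripper=60)

```text
time_s: 6.6
position: [0.5192, -0.2749, 0.0121]
ee_rot: [3.142, 0.0, -2.854]
force: [-0.3, -0.1, 0.5]
gripper_width: 0.0577
grip_force: 0.0
```

drive_tool([
  {"slide": [0, 0, 0], "twist": 0},
  {"slide": [0, 0, 0], "twist": 0},
  {"slide": [0, 0, 0], "twist": 0},
  {"slide": [0, 0, 0], "twist": 0},
], gripper=30)

```text
time_s: 7.1
position: [0.5192, -0.2749, 0.0121]
ee_rot: [-3.142, -0.0, -2.853]
force: [0.4, -0.3, 0.1]
gripper_width: 0.03
grip_force: 0.0
```

Run:
```python
from h import *
s=bot.observe(); print(s['gripper_width'],s['grip_force'],s['force'],s['position'])
w=bot.capture('wrist')[170:340,180:380]; a=bot.capture('scene')[125:185,205:285]
cv2.imwrite('pics/n5.png',np.vstack([cv2.resize(w,(400,340)),cv2.resize(a,(400,250),interpolation=cv2.INTER_CUBIC)])[:,:,::-1])
```

```text
0.029957798337689585 0.0 [ 0.3515801  -0.25310379  0.14277997] [ 0.51920244 -0.27487255  0.0121182 ]
```

View pics/n5.png

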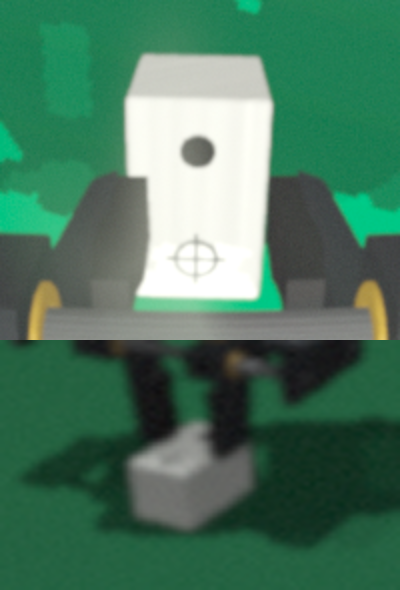

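The fingertips show in full in front of the block's top face, at crop row 175, as if they were above it. I'll triangulate between the two wrist poses and check heights.

Run:
```python
from h import *
np.set_printoptions(precision=4,suppress=True)
m,Rm,t,f=cam('wrist'); s=bot.observe(); p=np.array(s['position']); Rt=R.from_euler('xyz',s['ee_rot']).as_matrix()
o=Rt.T@(-Rm.T@t-p); Rc=Rm@Rt   # cam in tool
print('cam in tool',o)
RA=R.from_euler('xyz',[180,0,-161.2],degrees=True).as_matrix(); pA=np.array([.5212,-.2885,.1522])
RmA=Rc@RA.T; cA=pA+RA@o; A=(m,RmA,-RmA@cA,f)
for n,a,b in [('mark',(297.3,219),(278.6,299.1)),('hole',(300,186),(278.7,245.5))]:
    X=tri([ray('wrist',a,A),ray('wrist',b)]); print(n,X)
    for q,cc in ((a,A),(b,None)): print(proj('wrist',X,cc)-q)
L,Rr=[atz('wrist',q,.04) for q in [(242.5,219),(316,219)]]; print('width if z=.04',np.linalg.norm(L-Rr))
print(bot.camera_model('wrist')['cx'],m['cy'],'q',s['qpos'])
for tip in ([0,.015,0],[0,-.015,0],[0,.015,-.03],[0,-.015,-.03]): print(tip,proj('wrist',p+Rt@np.array(tip)))
b=cv2.imread('pics/both.png');
```

```text
cam in tool [ 0.0823 -0.0003 -0.1762]
mark [ 0.5355 -0.2718  0.0399]
[-1.4367 -0.4611]
[2.5188 0.7164]
hole [ 0.5041 -0.2806  0.0419]
[-1.6892 -0.7581]
[3.1501 1.2766]
width if z=.04 0.03570587807350186
283.4729550239371 211.86159820235056 q [-0.6862  0.6624  1.5089 -0.      0.9703 -2.5451]
[0, 0.015, 0] [309.2035 250.7824]
[0, -0.015, 0] [259.0196 250.8084]
[0, 0.015, -0.03] [313.3771 275.3166]
[0, -0.015, -0.03] [255.0147 275.352 ]
```

Run:
```python
from h import *
np.set_printoptions(precision=4,suppress=True)
print(tri([ray('top',(397.9,248.4)),ray('scene',(239.4,153.3))]), atz('top',(397.9,248.4),.04), atz('scene',(239.4,153.3),.04))
# block model corners overlay on the original views + finger tip points
s=bot.observe(); p=np.array(s['position']); Rt=R.from_euler('xyz',s['ee_rot']).as_matrix()
B=R.from_euler('z',16.5,degrees=True).as_matrix(); c0=np.array([.5198,-.2765,.02])
a=cv2.imread('pics/scene0.png'); im=bot.capture('scene')[:,:,::-1].copy(); k=6; x0,y0=215,130
v=lambda i:cv2.resize(i[y0:y0+55,x0:x0+65],None,fx=k,fy=k,interpolation=cv2.INTER_CUBIC)
U,W=v(a),v(im)
for sx in(-30,30):
  for sy in(-18,18):
    for sz in(-20,20):
      q=(proj('scene',c0+B@np.array([sx,sy,sz])/1e3)-[x0,y0]+.5)*k
      for I in(U,W): cv2.circle(I,tuple(int(z) for z in q),3,(0,0,255),-1)
for y in(-.015,.015):
  for z in(0,-.028):
    q=(proj('scene',p+Rt@np.array([0,y,z]))-[x0,y0]+.5)*k; cv2.circle(W,tuple(int(z) for z in q),3,(255,255,0) if z==0 else (0,255,255),-1)
cv2.imwrite('pics/ov.png',np.hstack([U,W]))
```

```text
[ 0.5363 -0.2721  0.0412] [ 0.5368 -0.2729  0.04  ] [ 0.5347 -0.2732  0.04  ]
```

View pics/ov.png

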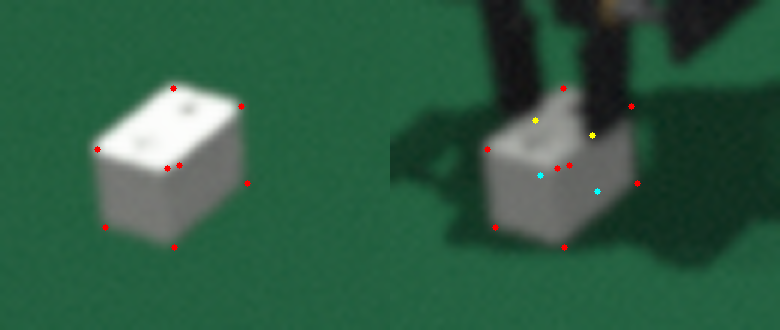

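The block model fits the image well. I'll probe gently: 3 mm down, then 3 mm more, watching the force.

drive_tool([
  {"slide": [0, 0, 3], "twist": 0},
  {"slide": [0, 0, 0], "twist": 0},
], gripper=30, force=45)

```text
time_s: 7.5
position: [0.5195, -0.2751, 0.0098]
ee_rot: [-3.141, 0.001, -2.853]
force: [-1.0, 0.9, 6.4]
gripper_width: 0.0301
grip_force: 3.1
```

drive_tool([
  {"slide": [0, 0, 3], "twist": 0},
  {"slide": [0, 0, 0], "twist": 0},
])

```text
time_s: 7.75
position: [0.5201, -0.2764, 0.0094]
ee_rot: [-3.137, 0.002, -2.853]
force: [-8.3, 1.8, 26.5]
gripper_width: 0.0305
grip_force: 15.2
```

drive_tool([
  {"slide": [0, 0, -15], "twist": 0},
  {"slide": [0, 0, -15], "twist": 0},
  {"slide": [0, 0, 0], "twist": 0},
])

```text
time_s: 8.12
position: [0.5197, -0.2752, 0.0372]
ee_rot: [-3.14, 0.001, -2.853]
force: [0.5, -0.2, -0.1]
gripper_width: 0.0295
grip_force: 0.0
```

Run:
```python
from h import *
np.set_printoptions(precision=4,suppress=True)
for n in ['wrist','scene']:
  bot.capture(n)
  for t in ['block_centre','block_mark']: print(n,t,[(d['point'],d['conf']) for d in bot.mark_of(n,t)[:2]], proj(n,[.5198,-.2765,.02]) if t[-1]=='e' else proj(n,[.535,-.272,.04]))
s=bot.observe(); print(s['position'],s['force'],s['gripper_width'],s['grip_force'],s['ft_torque'])
```

```text
wrist block_centre [([277.9, 239.0], 0.84)] [281.0909 240.7417]
wrist block_mark [([280.0, 272.8], 0.65)] [280.7672 278.0151]
scene block_centre [] [243.4736 157.327 ]
scene block_mark [([236.6, 150.2], 0.79)] [239.5909 153.4997]
[ 0.519  -0.2747  0.0356] [ 0.3815 -0.3335 -0.0467] 0.029849731220701097 0.0 [ 0.0272 -0.0236  0.0647]
```

Contact at a reported z of about 0.010 means the true fingertips are about 30 mm above the reported TCP: finger spacing in the wrist view agrees (60 px rather than 50 px for 30 mm). So tip z ≈ reported z + 0.030. I'll grasp again with that correction.

drive_tool([
  {"slide": [0, -2.5, 0], "twist": 0},
  {"slide": [0, 0, 0], "twist": 0},
  {"slide": [0, 0, 0], "twist": 0},
  {"slide": [0, 0, 0], "twist": 0},
  {"slide": [0, 0, 20], "twist": 0},
  {"slide": [0, 0, 20], "twist": 0},
  {"slide": [0, 0, 13], "twist": 0},
  {"slide": [0, 0, 0], "twist": 0},
], gripper=75)

```text
time_s: 9.43
position: [0.5196, -0.277, -0.0175]
ee_rot: [3.14, -0.001, -2.853]
force: [0.4, -0.7, 0.5]
gripper_width: 0.0749
grip_force: 0.0
```

drive_tool([
  {"slide": [0, 0, 0], "twist": 0},
  {"slide": [0, 0, 0], "twist": 0},
  {"slide": [0, 0, 0], "twist": 0},
  {"slide": [0, 0, 0], "twist": 0},
  {"slide": [0, 0, 0], "twist": 0},
], gripper=20)

```text
time_s: 10.05
position: [0.52, -0.2773, -0.0167]
ee_rot: [-3.141, 0.0, -2.853]
force: [0.1, 0.8, 1.8]
gripper_width: 0.0358
grip_force: 44.8
```

Run:
```python
from h import *
np.set_printoptions(precision=4,suppress=True)
s=bot.observe(); print(s['position'],s['gripper_width'],s['grip_force'],s['ee_rot'])
bot.capture('wrist')
for t in ['block_centre','block_mark']: print(t,[(np.round(d['point'],1),round(d['conf'],2),atz('wrist',d['point'],.02 if t[-1]=='e' else .04)) for d in bot.mark_of('wrist',t)[:2]])
go((.542,-.0055,.06),192)
```

```text
[ 0.52   -0.2773 -0.0167] 0.03576380798418822 44.84146814793348 [-3.1413  0.0002 -2.8534]
block_centre [(array([284.1, 278. ]), 0.84, array([ 0.5178, -0.2781,  0.02  ]))]
block_mark [(array([284. , 330.3]), 0.62, array([ 0.534 , -0.2733,  0.04  ]))]
pos [ 0.52   -0.2773 -0.0167] yaw -163.5 t 10.2 | twist 4.5, then slide [-78.  261.3 -76.7]
```

drive_tool([
  {"slide": [0, 0, -20], "twist": 0},
  {"slide": [0, 0, -34], "twist": 2.2},
  {"slide": [0, 0, -33], "twist": 2.3},
  {"slide": [-15.6, 52, 0], "twist": 0},
  {"slide": [-15.6, 52, 0], "twist": 0},
  {"slide": [-15.6, 52, 0], "twist": 0},
  {"slide": [-15.6, 52, 0], "twist": 0},
  {"slide": [0, 0, 0], "twist": 0},
  {"slide": [0, 0, 0], "twist": 0},
])

```text
time_s: 11.32
position: [0.5376, -0.0611, 0.0699]
ee_rot: [-3.142, -0.0, -2.932]
force: [0.2, -0.7, -2.5]
gripper_width: 0.0357
grip_force: 44.8
```

Run:
```python
from h import *
np.set_printoptions(precision=4,suppress=True)
im=cv2.imread('pics/top0.png')[215:285,253:323].astype(np.uint8); g=cv2.cvtColor(cv2.resize(im,None,fx=6,fy=6,interpolation=cv2.INTER_CUBIC),cv2.COLOR_BGR2GRAY)
for th in (190,170):
  _,b=cv2.threshold(g,th,255,0); cs=max(cv2.findContours(b,0,2)[0],key=cv2.contourArea)
  q=(cv2.boxPoints(cv2.minAreaRect(cs))+.5)/6-.5+[253,215]
  P=np.array([atz('top',k,.049) for k in q]); print('top tray',P.mean(0),P[:,:2].tolist())
  for e in (P[1]-P[0],P[2]-P[1]): print(np.linalg.norm(e),np.degrees(np.arctan2(e[1],e[0])))
bot.capture('scene');bot.capture('wrist')
d=bot.mark_of('scene','stage_top'); print('scene',[(k['point'],k['conf'],atz('scene',k['point'],.045)) for k in d[:2]])
d=bot.mark_of('wrist','stage_top'); print('wrist',[(k['point'],k['conf'],atz('wrist',k['point'],.045)) for k in d[:2]])
d=bot.mark_of('wrist','block_mark'); print('wrist mark',[(k['point'],k['conf']) for k in d[:2]])
go((.542,-.0055,.06),192); s=bot.observe(); print(s['gripper_width'],s['grip_force'])
np.save('w.npy',bot.capture('wrist')); np.save('sc.npy',bot.capture('scene'))
```

```text
top tray [ 0.5407 -0.0054  0.049 ] [[0.5744334719132426, 0.027557064546595123], [0.5833727619889664, -0.02546870622873367], [0.5070161281383965, -0.03805080979151973], [0.4981625937831638, 0.014494862095568764]]
0.05377400183523305 -80.43083187967466
0.07738633511838294 -170.64284437101588
top tray [ 0.5407 -0.0052  0.049 ] [[0.5748916559690568, 0.028748899687352274], [0.584283905312275, -0.025887392592632133], [0.5065234300745437, -0.03895304281690223], [0.49722448639660416, 0.015179564781789614]]
0.055437701808688525 -80.24590804087941
0.07885050871732405 -170.46200960004933
scene [([315.0, 194.1], 0.89, array([0.5399, 0.0003, 0.045 ]))]
wrist [([360.1, 251.0], 0.7, array([ 0.5388, -0.0077,  0.045 ]))]
wrist mark [([282.3, 325.9], 0.84)]
pos [ 0.5376 -0.0617  0.07  ] yaw -168.1 t 11.6 | twist -0.1, then slide [-16.   54.1  10. ]
0.0354467322878339 44.849127139896154
```

drive_tool([
  {"slide": [0, 0, 0], "twist": 2.4},
  {"slide": [-6, 28, 0], "twist": 0},
  {"slide": [-6, 27.5, 10], "twist": 0},
  {"slide": [0, 0, 14], "twist": 0},
  {"slide": [0, 0, 10], "twist": 0},
  {"slide": [0, 0, 0], "twist": 0},
  {"slide": [0, 0, 0], "twist": 0},
])

```text
time_s: 12.55
position: [0.5405, -0.0047, 0.0364]
ee_rot: [-3.141, 0.0, -2.975]
force: [-1.1, -0.2, -2.1]
gripper_width: 0.0356
grip_force: 44.8
```

Run:
```python
from h import *
np.set_printoptions(precision=4,suppress=True)
go((.5405,-.005,.0285),189.5); s=bot.observe(); print(s['force'],s['ft_torque'])
A=[bot.capture(n)[:,:,::-1] for n in ('scene','wrist')]
for n in('scene','wrist'): print(n,[(k['point'],round(k['conf'],2),atz(n,k['point'],.09)) for k in bot.mark_of(n,'block_mark')[:2]])
a=cv2.resize(A[0][150:240,260:380],(640,480),interpolation=cv2.INTER_CUBIC)[:, :480]; b=cv2.resize(A[1][170:380,150:420],(620,480))[:,150:470]
cv2.imwrite('pics/tray.png',np.hstack([a,b]))
```

```text
pos [ 0.5405 -0.0047  0.0364] yaw -170.4 t 12.6 | twist 0.1, then slide [ 0.1 -0.2  7.9]
[-1.0658 -0.2432 -2.1211] [ 0.0475 -0.0105 -0.004 ]
scene [([306.4, 178.6], 0.82, array([ 0.5565, -0.011 ,  0.09  ]))]
wrist [([283.2, 328.4], 0.95, array([ 0.5563, -0.0023,  0.09  ]))]
```

View pics/tray.png

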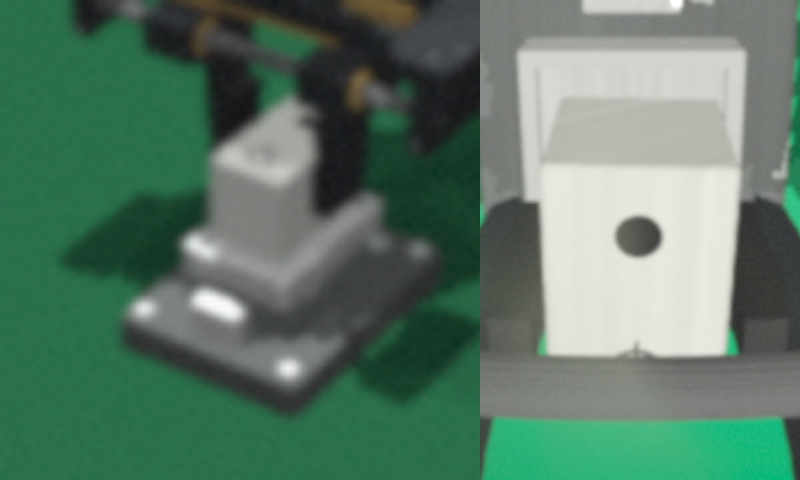

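The block hangs over the tray with its bottom just above the lip. In the wrist view the tray lip runs from x=518 to 745 and the block bottom from 560 to 717, so the tray is about 1.4 mm to the left; I'll check the fore-aft gap by code.

Run:
```python
from h import *
np.set_printoptions(precision=4,suppress=True)
cv=lambda x,y:(150+(x-480+150)*270/620,170+y*210/480)
T=np.array(bot.observe()['position']); Rt=R.from_euler('xyz',bot.observe()['ee_rot']).as_matrix()
for n,x,y,z in [('block bottom L',560,98,.0531),('block bottom R',717,98,.0531),('block top L',541,163,.0931),('block top R',738,163,.0931),('tray outer L',519,46,.049),('tray outer R',745,48,.049),('tray inner L',538,66,.049),('tray inner R',727,66,.049)]:
    print(n,(Rt.T@(atz('wrist',cv(x,y),z)-T)*1e3)[:2])
```

```text
block bottom L [ 29.3399 -17.8005]
block bottom R [29.3272 17.672 ]
block top L [ 30.5548 -17.2306]
block top R [30.5356 17.2844]
tray outer L [ 40.5246 -27.291 ]
tray outer R [40.0172 24.1966]
tray inner L [ 35.7415 -23.0842]
tray inner R [35.7187 20.1968]
```

Shift 2 mm along tool x and −1.5 mm along tool y, then lower in.

drive_tool([
  {"slide": [2, -1.5, 0], "twist": 0},
  {"slide": [0, 0, 3], "twist": 0},
  {"slide": [0, 0, 3], "twist": 0},
  {"slide": [0, 0, 1], "twist": 0},
  {"slide": [0, 0, 1], "twist": 0},
  {"slide": [0, 0, 0], "twist": 0},
  {"slide": [0, 0, 0], "twist": 0},
])

```text
time_s: 13.62
position: [0.5386, -0.0059, 0.0283]
ee_rot: [-3.142, 0.0, -2.974]
force: [-1.3, 0.9, 1.7]
gripper_width: 0.0354
grip_force: 44.8
```

drive_tool([
  {"slide": [0, 0, 1], "twist": 0},
  {"slide": [0, 0, 0], "twist": 0},
  {"slide": [0, 0, 0], "twist": 0},
])

```text
time_s: 14.0
position: [0.5386, -0.0059, 0.028]
ee_rot: [-3.141, 0.0, -2.974]
force: [-4.9, 2.4, 9.4]
gripper_width: 0.036
grip_force: 44.9
```

drive_tool([
  {"slide": [0, 0, 2], "twist": 0},
  {"slide": [0, 0, 2], "twist": 0},
  {"slide": [0, 0, 2], "twist": 0},
  {"slide": [0, 0, 2], "twist": 0},
  {"slide": [0, 0, 0], "twist": 0},
])

```text
time_s: 14.62
position: [0.5384, -0.0059, 0.0187]
ee_rot: [3.141, -0.0, -2.974]
force: [-0.2, 1.0, -1.9]
gripper_width: 0.0363
grip_force: 44.8
```

drive_tool([
  {"slide": [0, 0, 2], "twist": 0},
  {"slide": [0, 0, 2], "twist": 0},
  {"slide": [0, 0, 1], "twist": 0},
  {"slide": [0, 0, 0], "twist": 0},
  {"slide": [0, 0, 0], "twist": 0},
])

```text
time_s: 15.25
position: [0.5385, -0.0059, 0.0143]
ee_rot: [-3.142, 0.0, -2.974]
force: [-2.4, -0.2, 2.3]
gripper_width: 0.0355
grip_force: 44.8
```

The stage is down about 14 mm, so it is latched. Release, rise and check the mark.

drive_tool([
  {"slide": [0, 0, 0], "twist": 0},
  {"slide": [0, 0, 0], "twist": 0},
  {"slide": [0, 0, 0], "twist": 0},
  {"slide": [0, 0, -20], "twist": 0},
  {"slide": [0, 0, -50], "twist": 0},
  {"slide": [0, 0, -50], "twist": 0},
  {"slide": [0, 0, -30], "twist": 0},
  {"slide": [0, 0, 0], "twist": 0},
  {"slide": [0, 0, 0], "twist": 0},
], gripper=70)

```text
time_s: 16.38
position: [0.538, -0.0058, 0.1629]
ee_rot: [3.141, -0.002, -2.974]
force: [0.2, -0.1, -0.9]
gripper_width: 0.0699
grip_force: 0.0
```

Run:
```python
from h import *
np.set_printoptions(precision=4,suppress=True)
c=cam('wrist'); shot('wrist','w_latched.png'); bot.capture('scene')
for n in('wrist','scene'):
  for t,z in [('block_mark',.071),('block_centre',.051),('stage_top',.031)]: print(n,t,[(k['point'],round(k['conf'],2),atz(n,k['point'],z)) for k in bot.mark_of(n,t)[:2]])
  for X in([.5543,-.0033,.071],): print('expected mark if latched',proj(n,X),'if up',proj(n,np.array(X)+[0,0,.014]))
print(bot.observe()['position'])
```

```text
wrist block_mark [([284.1, 219.5], 0.85, array([ 0.5504, -0.0037,  0.071 ]))]
wrist block_centre [([284.5, 200.7], 0.81, array([ 0.5393, -0.0052,  0.051 ]))]
wrist stage_top []
expected mark if latched [283.8976 223.2645] if up [283.9219 228.9962]
scene block_mark [([306.1, 183.1], 0.9, array([ 0.5494, -0.0187,  0.071 ]))]
scene block_centre [([315.5, 194.1], 0.96, array([0.5454, 0.0069, 0.051 ])), ([416.3, 273.5], 0.6, array([0.6042, 0.3135, 0.051 ]))]
scene stage_top [([316.4, 198.9], 0.53, array([0.537 , 0.0021, 0.031 ]))]
expected mark if latched [309.5596 186.6161] if up [309.5825 181.3931]
[ 0.5384 -0.0059  0.1638]
```

drive_tool([
  {"slide": [-5, 49, 0], "twist": 0},
  {"slide": [-5, 49, 0], "twist": 0},
  {"slide": [-5, 49, 0], "twist": 0},
  {"slide": [-5, 49, -5], "twist": 0},
  {"slide": [-5, 49, -5], "twist": 0},
  {"slide": [-5, 49, -5], "twist": 0},
  {"slide": [0, 0, 0], "twist": 9.8},
  {"slide": [0, 0, 0], "twist": 9.7},
  {"slide": [0, 0, 0], "twist": 0},
  {"slide": [0, 0, 0], "twist": 0},
])

```text
time_s: 18.02
position: [0.5191, 0.2889, 0.1791]
ee_rot: [-3.142, -0.0, 2.972]
force: [-0.4, -0.2, 0.0]
gripper_width: 0.0699
grip_force: 0.0
```

Run:
```python
from h import *
np.set_printoptions(precision=4,suppress=True,linewidth=200)
g=cv2.imread('pics/w_latched.png',0)
print(g[206:236:2,264:306:2])
c=cam('wrist'); w=shot('wrist','w_cr.png'); bot.capture('scene'); bot.capture('top')
cc={'wrist':c}
D={}
for t in ['punch_grip','cradle_seat','holder','plunger_end']:
  for n in('wrist','scene','top'):
    r=bot.mark_of(n,t)[:2]; print(n,t,[(np.round(k['point'],1),round(k['conf'],2)) for k in r]); D[n,t]=r
for t,z in [('punch_grip',.1182),('cradle_seat',.094),('holder',0),('plunger_end',.0247)]:
  for n in('wrist','scene','top'):
    for k in D[n,t]: print(t,n,atz(n,k['point'],z,cc.get(n)),round(k['conf'],2))
go((.54,.288,.1),170)
```

```text
[[233 239 238 235 236 237 234 235 236 236 235 236 238 236 233 233 235 238 236 233 199]
 [232 238 238 235 236 237 233 234 236 236 236 237 237 236 233 232 236 239 237 232 201]
 [232 237 238 235 236 236 234 234 236 236 235 237 238 235 233 232 236 237 236 232 198]
 [231 238 237 235 237 236 234 233 236 236 234 237 237 235 232 232 236 238 236 231 215]
 [231 237 237 233 236 236 233 233 236 233 232 236 236 235 233 232 236 238 235 233 249]
 [231 237 237 234 235 236 233 233 233 220 219 235 237 235 233 233 236 237 235 231 254]
 [232 237 237 236 236 236 233 224 204 191 190 213 229 235 233 232 236 237 235 228 233]
 [231 237 236 234 235 235 226 204 222 221 220 219 197 229 234 233 236 236 235 231 238]
 [232 236 235 234 235 230 208 211 232 218 220 231 202 218 229 233 236 237 234 232 255]
 [234 236 235 234 233 221 185 201 216 193 197 207 185 192 219 231 235 237 234 229 255]
 [232 235 236 233 235 234 212 204 234 211 222 233 201 223 231 233 236 236 235 223 254]
 [230 235 235 234 235 235 228 199 212 204 215 216 212 232 232 232 237 236 234 217 239]
 [232 234 235 234 235 235 232 228 218 192 198 222 232 23
[... 919 characters left out ...]

punch_grip wrist [0.5379 0.2874 0.1182] 0.62
punch_grip scene [0.5342 0.2887 0.1182] 0.59
punch_grip scene [0.7547 0.3034 0.1182] 0.59
punch_grip top [0.5424 0.2903 0.1182] 0.55
punch_grip top [0.6653 0.2234 0.1182] 0.52
cradle_seat scene [0.5543 0.2888 0.094 ] 0.51
cradle_seat scene [0.7903 0.1688 0.094 ] 0.35
cradle_seat top [0.5531 0.2936 0.094 ] 0.38
holder wrist [0.5458 0.2872 0.    ] 0.87
holder scene [0.5441 0.2787 0.    ] 0.96
holder top [0.5458 0.2952 0.    ] 0.56
plunger_end scene [0.7667 0.2917 0.0247] 0.6
plunger_end scene [0.5913 0.2777 0.0247] 0.41
plunger_end top [0.5606 0.3148 0.0247] 0.5
pos [0.519  0.289  0.1791] yaw 170.1 t 18.8 | twist 0.1, then slide [-20.8   2.7  79.1]
```

The mark shows at (283,224), agreeing with the pose-based estimate. Now descend on the cradled punch.

drive_tool([
  {"slide": [-15, 1.5, 0], "twist": 0},
  {"slide": [0, 0, 30], "twist": 0},
  {"slide": [0, 0, 30], "twist": 0},
  {"slide": [0, 0, 28], "twist": 0},
  {"slide": [0, 0, 15], "twist": 0},
  {"slide": [0, 0, 0], "twist": 0},
  {"slide": [0, 0, 0], "twist": 0},
], gripper=60)

```text
time_s: 19.65
position: [0.5347, 0.2881, 0.0773]
ee_rot: [3.141, 0.002, 2.969]
force: [-0.5, -0.5, 0.9]
gripper_width: 0.0598
grip_force: 0.0
```

drive_tool([
  {"slide": [0, 0, 0], "twist": 0},
  {"slide": [0, 0, 0], "twist": 0},
  {"slide": [0, 0, 0], "twist": 0},
  {"slide": [0, 0, 0], "twist": 0},
  {"slide": [0, 0, 0], "twist": 0},
], gripper=10, force=25)

```text
time_s: 20.27
position: [0.5343, 0.2885, 0.0766]
ee_rot: [3.14, 0.001, 2.969]
force: [-0.8, 4.8, 3.9]
gripper_width: 0.0248
grip_force: 25.0
```

drive_tool([
  {"slide": [0, 0, -8], "twist": 0},
  {"slide": [0, 0, -15], "twist": 0},
  {"slide": [0, 0, -20], "twist": 0},
  {"slide": [0, 0, -20], "twist": 0},
  {"slide": [0, 0, -20], "twist": 0},
  {"slide": [0, 0, -12], "twist": 0},
  {"slide": [0, 0, 0], "twist": 0},
  {"slide": [0, 0, 0], "twist": 0},
])

```text
time_s: 21.28
position: [0.5337, 0.2877, 0.1703]
ee_rot: [-3.141, -0.001, 2.969]
force: [0.2, 0.5, -2.6]
gripper_width: 0.0254
grip_force: 25.0
```

```bash
cat >> h.py <<'E'
def tilt(name=None):
    "punch pose from networks: wrist + scene + top"
    s=bot.observe(); p=np.array(s['position']); Rt=R.from_euler('xyz',s['ee_rot']).as_matrix()
    print('tcp',np.round(p,4),'F',np.round(s['force'],1),'M',np.round(s['ft_torque'],3),'w',round(s['gripper_width'],4),'gf',round(s['grip_force'],1),'t',round(s['time_s'],2))
    for n in ('wrist','scene','top'):
        c=cam(n); shot(n,(name+n+'.png') if name else None)
        for t in ('punch_grip','plunger_end'):
            for k in bot.mark_of(n,t)[:3]:
                o,d=ray(n,k['point'],c)
                # intersect with tool x-z plane through TCP
                nn=Rt[:,1]; q=o+d*((p-o)@nn)/(d@nn); l=Rt.T@(q-p)*1e3
                print(n,t,np.round(k['point'],1),round(k['conf'],2),'tool x,z mm',np.round(l[[0,2]],1))
E
python3 - <<'E'
from h import *
tilt('l')
E
```

```text
tcp [0.5337 0.2877 0.1703] F [ 0.2  0.5 -2.6] M [0.012 0.079 0.011] w 0.0254 gf 25.0 t 21.27
wrist punch_grip [283. 293.] 0.71 tool x,z mm [ 291.5 -505.3]
scene punch_grip [436.3 181. ] 0.97 tool x,z mm [ -4.6 -40.5]
scene punch_grip [360.9 288. ] 0.63 tool x,z mm [-165.8  127.3]
scene plunger_end [411.5 232.3] 0.49 tool x,z mm [-49.8  53.9]
scene plunger_end [352.8 325.9] 0.45 tool x,z mm [-178.4  221.4]
top punch_grip [186.8 194.8] 0.58 tool x,z mm [-158.9  194.7]
top punch_grip [291.4 250.6] 0.57 tool x,z mm [   3080.7 -114140.7]
```

The punch is held, tilted about 27°, tip away. I'll take it low over a free spot of the bench and let it swing upright under a light grip, with the tip just above the bench.

drive_tool([
  {"slide": [-9, -36, 0], "twist": 0},
  {"slide": [-9, -36, 0], "twist": 0},
  {"slide": [-9, -36, 0], "twist": 0},
  {"slide": [-9, -36, 20], "twist": 0},
  {"slide": [0, 0, 40], "twist": 0},
  {"slide": [0, 0, 30], "twist": 0},
  {"slide": [0, 0, 6], "twist": 0},
  {"slide": [0, 0, 0], "twist": 0},
  {"slide": [0, 0, 0], "twist": 0},
])

```text
time_s: 22.85
position: [0.5456, 0.14, 0.0765]
ee_rot: [3.141, 0.002, 2.969]
force: [0.2, 0.1, -3.7]
gripper_width: 0.0251
grip_force: 25.0
```

drive_tool([
  {"slide": [0, 0, 0], "twist": 0},
  {"slide": [0, 0, 0], "twist": 0},
  {"slide": [0, 0, 0], "twist": 0},
], force=8)

```text
time_s: 23.22
position: [0.5449, 0.1399, 0.0753]
ee_rot: [3.142, 0.0, 2.969]
force: [0.2, -0.3, -2.9]
gripper_width: 0.0255
grip_force: 8.0
```

Run:
```python
from h import *
tilt('m')
```

```text
tcp [0.5449 0.1399 0.0753] F [ 0.2 -0.3 -2.9] M [ 0.039  0.031 -0.038] w 0.0255 gf 8.0 t 23.23
wrist punch_grip [282.8 292.2] 0.58 tool x,z mm [ 240.6 -426.7]
scene punch_grip [360.6 287.3] 0.79 tool x,z mm [ 13.3 234.2]
scene punch_grip [363.  193.2] 0.65 tool x,z mm [ -3.3 -43.3]
scene plunger_end [342.4 239. ] 0.52 tool x,z mm [-52.   53.2]
scene plunger_end [350.  324.4] 0.43 tool x,z mm [-11.8 347.9]
top punch_grip [187.9 196.3] 0.77 tool x,z mm [ -56.7 -438.8]
```

It did not swing at 8 N. I'll use the bench instead: touch the tip down, then walk the tool over the tip along the arc.

drive_tool([
  {"slide": [0, 0, 10], "twist": 0},
  {"slide": [0, 0, 8], "twist": 0},
  {"slide": [0, 0, 2], "twist": 0},
  {"slide": [0, 0, 0], "twist": 0},
], force=10)

```text
time_s: 24.18
position: [0.5448, 0.1398, 0.055]
ee_rot: [-3.142, -0.0, 2.969]
force: [0.1, -0.0, -3.2]
gripper_width: 0.0258
grip_force: 10.0
```

drive_tool([
  {"slide": [0, 0, 2], "twist": 0},
  {"slide": [0, 0, 0], "twist": 0},
])

```text
time_s: 24.42
position: [0.5449, 0.1399, 0.0533]
ee_rot: [3.141, 0.0, 2.969]
force: [-0.3, 0.6, -1.1]
gripper_width: 0.0255
grip_force: 10.0
```

Contact has begun (−3.2 to −1.1 N). Press 2 mm and walk the arc.

drive_tool([
  {"slide": [0, 0, 2], "twist": 0},
  {"slide": [-6.4, 0, -2.2], "twist": 0},
  {"slide": [-6.4, 0, -2.2], "twist": 0},
  {"slide": [-6.7, 0, -1.8], "twist": 0},
  {"slide": [-6.7, 0, -1.7], "twist": 0},
  {"slide": [-6.8, 0, -1], "twist": 0},
  {"slide": [0, 0, 0], "twist": 0},
])

```text
time_s: 25.3
position: [0.578, 0.134, 0.0602]
ee_rot: [3.141, 0.001, 2.969]
force: [-1.2, 0.1, 3.8]
gripper_width: 0.0259
grip_force: 10.0
```

Run:
```python
from h import *
tilt('p')
```

```text
tcp [0.578  0.134  0.0602] F [-1.2  0.1  3.8] M [0.058 0.219 0.01 ] w 0.0259 gf 10.0 t 25.3
wrist punch_grip [280.2 291.1] 0.79 tool x,z mm [ 121.9 -239.6]
wrist plunger_end [ 80.5 219.3] 0.67 tool x,z mm [  82.4 -177.2]
scene punch_grip [347.4 204.1] 0.81 tool x,z mm [-10.2 -48.5]
scene punch_grip [360.8 288.1] 0.55 tool x,z mm [ 48.  222.3]
scene plunger_end [350.4 324.8] 0.39 tool x,z mm [ 23.5 335.3]
top punch_grip [186.  196.9] 0.62 tool x,z mm [ -21.  -463.6]
```

drive_tool([
  {"slide": [-6.5, 0, -0.8], "twist": 0},
  {"slide": [-6.3, 0, -0.5], "twist": 0},
  {"slide": [-6, 0, -0.3], "twist": 0},
  {"slide": [0, 0, 0], "twist": 0},
])

```text
time_s: 26.25
position: [0.5963, 0.1307, 0.0615]
ee_rot: [3.142, 0.0, 2.969]
force: [-0.4, 0.4, 3.5]
gripper_width: 0.0255
grip_force: 10.0
```

drive_tool([
  {"slide": [0, 0, -15], "twist": 0},
  {"slide": [0, 0, -15], "twist": 0},
  {"slide": [0, 0, 0], "twist": 0},
  {"slide": [0, 0, 0], "twist": 0},
], force=25)

```text
time_s: 26.75
position: [0.5955, 0.1309, 0.0913]
ee_rot: [-3.141, -0.001, 2.969]
force: [-0.6, -0.0, -3.8]
gripper_width: 0.0253
grip_force: 25.0
```

Run:
```python
from h import *
tilt('q')
n='scene'
s=bot.observe(); p=np.array(s['position'])
im=cv2.imread('pics/qscene.png'); q=proj('scene',p).astype(int); print(q)
g=cv2.cvtColor(im,cv2.COLOR_BGR2GRAY); 
for r in range(q[1]-34,q[1]+50,4): print(r,g[r,q[0]-26:q[0]+28:2])
for a in range(-20,41,10):
  th=np.radians(a); Rt=R.from_euler('xyz',s['ee_rot']).as_matrix()
  G=p+Rt@np.array([0,0,-.049]); ax=Rt@np.array([-np.sin(th),0,np.cos(th)])
  print(a,'guard',proj('scene',G+ax*.036).round(1),'barrel end',proj('scene',G+ax*.094).round(1),'tip',proj('scene',G+ax*.116).round(1))
```

```text
tcp [0.5955 0.1309 0.0913] F [-0.6 -0.  -3.8] M [-0.014  0.046  0.001] w 0.0253 gf 25.0 t 26.75
wrist punch_grip [420.3 270.8] 0.87 tool x,z mm [  81.2 -174.7]
wrist punch_grip [280.5 291.5] 0.67 tool x,z mm [ 125.5 -245.2]
scene punch_grip [344.  192.9] 0.85 tool x,z mm [ -2.9 -49.1]
scene punch_grip [364. 289.] 0.64 tool x,z mm [ 76.5 263.3]
scene punch_grip [416.3 271.7] 0.61 tool x,z mm [261.9 311.4]
scene plunger_end [340.2 238.1] 0.51 tool x,z mm [-6.8 63.8]
scene plunger_end [353.3 325.8] 0.46 tool x,z mm [ 51.1 377.5]
top punch_grip [186.1 196.5] 0.5 tool x,z mm [  -3.1 -431.8]
[343 212]
178 [250 249 236 191 135  93  81  74  40  27  33  29  24  23  32  39  40  65
  78  65  33  34  47  62  68  80  71]
182 [250 253 254 253 228 128  82  75  39  26  23  46  66  43  25  29  51  69
  76  98  96  58  32  30  31  40  37]
186 [254 249 189 129 125 170 132  81  40  23  36  87 123 132 114  54  28  33
  27  35  50  56  39  28  25  26  27]
190 [157 125 121 123 127 154 131  85  44  25  25  40  52  57  55  33  24  24
  28  23  21  36  42  26  26  36  39]
194 [124 123 123 125 156 217 206 139 
[... 1381 characters left out ...]
0 52 46 48 48 47 50 47 47 48 44 45 39 42 43 49 43 46
 59 67 70]
254 [84 82 82 83 83 83 82 83 72 53 51 48 47 49 49 49 50 52 61 65 65 63 50 42
 41 45 46]
258 [82 82 83 80 82 82 82 82 82 82 76 72 66 62 50 47 59 62 58 50 46 46 49 45
 41 36 41]
-20 guard [349.  204.2] barrel end [355. 222.] tip [357.2 228.4]
-10 guard [346.7 205.9] barrel end [349.1 226.4] tip [350.  233.7]
0 guard [344.3 207.2] barrel end [343.  229.8] tip [342.6 238. ]
10 guard [341.8 208.1] barrel end [336.9 232.3] tip [335.1 241.1]
20 guard [339.5 208.5] barrel end [330.9 233.6] tip [327.7 242.8]
30 guard [337.3 208.5] barrel end [325.2 233.7] tip [320.7 243.1]
40 guard [335.4 207.9] barrel end [320.  232.6] tip [314.2 241.8]
```

The barrel in the scene picture runs straight down (cols 342.6→342, rows 214–230): the punch is upright to about 2°. Carry it over the mark.

drive_tool([
  {"slide": [0, 0, -35], "twist": 0},
  {"slide": [0, 0, -34], "twist": 0},
  {"slide": [5, -35, 0], "twist": 0},
  {"slide": [5, -35, 0], "twist": 0},
  {"slide": [5, -35, 0], "twist": 0},
  {"slide": [4.5, -34.3, 0], "twist": 0},
  {"slide": [0, 0, 10], "twist": 0},
  {"slide": [0, 0, 0], "twist": 0},
  {"slide": [0, 0, 0], "twist": 0},
], force=45)

```text
time_s: 28.32
position: [0.5529, -0.0021, 0.1506]
ee_rot: [3.141, -0.0, 2.97]
force: [1.2, 0.9, -4.0]
gripper_width: 0.0249
grip_force: 45.0
```

Run:
```python
from h import *
np.set_printoptions(linewidth=220)
tilt('r')
M=np.array([.5543,-.0033,.071]); print('mark proj',proj('scene',M),proj('wrist',M),proj('top',M))
s=bot.observe(); p=np.array(s['position']); Rt=R.from_euler('xyz',s['ee_rot']).as_matrix()
G=p+Rt@np.array([0,0,-.049])
for a in (-5,0,5):
  th=np.radians(a); ax=Rt@np.array([-np.sin(th),0,np.cos(th)])
  print(a,[(d,proj('scene',G+ax*d/1e3).round(1)) for d in (40,60,80,94,116)])
for n in('scene','wrist'): print(n,[(np.round(k['point'],1),round(k['conf'],2)) for k in bot.mark_of(n,'block_mark')[:2]])
g=cv2.imread('pics/rscene.png',0); q=proj('scene',G+Rt@np.array([0,0,.08])).astype(int)
print(q)
for r in range(q[1]-20,q[1]+26,2): print(r,g[r,q[0]-14:q[0]+15])
go((.5521,-.0029,.138),170)
```

```text
tcp [ 0.5529 -0.0021  0.1506] F [ 1.2  0.9 -4. ] M [ 0.025  0.025 -0.02 ] w 0.0249 gf 45.0 t 28.32
wrist punch_grip [280.2 293.8] 0.92 tool x,z mm [ 121.7 -238.1]
wrist punch_grip [497.4 256.3] 0.61 tool x,z mm [  81.6 -175.3]
scene punch_grip [361.6 287.2] 0.93 tool x,z mm [188.  508.4]
scene punch_grip [305.3 137.7] 0.73 tool x,z mm [-13.9 -48.5]
scene plunger_end [349. 324.] 0.54 tool x,z mm [148.8 641.3]
top punch_grip [186.5 195.8] 0.82 tool x,z mm [  37.4 -897.8]
mark proj [309.55962372 186.61610362] [284.4096058  211.51579964] [287.03221846 242.63940559]
-5 [(40, array([311.7, 151.4])), (60, array([312.3, 159.2])), (80, array([312.8, 166.8])), (94, array([313.2, 172. ])), (116, array([313.8, 180. ]))]
0 [(40, array([310.4, 152. ])), (60, array([310.3, 160. ])), (80, array([310.3, 167.9])), (94, array([310.3, 173.3])), (116, array([310.2, 181.7]))]
5 [(40, array([309.1, 152.4])), (60, array([308.4, 160.7])), (80, array([307.7, 168.8])), (94, array([307.3, 174.4])), (116, array([306.5, 183. ]))]
scene [(array([309.3, 187.4]), 0.72)]
wrist [(array([279.7, 209.4]), 0.91)]
[310 167
[... 2050 characters left out ...]
2]
183 [ 76  80  82  80  77  73  83 104 134 162 183 185 179 167 165 167 168 170 168 167 166 163 165 166 168 169 162 153 138]
185 [ 52  55  56  67  88 122 156 177 189 192 184 171 165 156 149 149 160 167 168 169 168 169 168 167 159 147 135 123 121]
187 [ 51  49  62  97 140 172 190 197 198 195 186 174 165 162 155 146 152 164 168 169 168 164 155 141 129 121 119 116 117]
189 [ 46  49  60  89 118 138 152 159 167 179 186 185 187 186 188 190 189 189 185 174 155 137 127 121 120 118 116 117 118]
191 [ 45  47  58  86 112 125 128 130 130 134 141 149 158 167 176 186 189 178 159 140 128 120 118 118 118 117 117 118 119]
pos [ 0.5527 -0.0029  0.1507] yaw 170.1 t 28.9 | twist 0.1, then slide [ 0.6 -0.1 12.7]
```

Run:
```python
from h import *
np.set_printoptions(linewidth=220)
g=np.mean([cv2.imread(f'pics/{k}scene.png',0).astype(float) for k in 'lmpq'],0)
print(list(range(302,320)))
for r in range(178,196): print(r,g[r,302:320].astype(int))
b=g[172:200,290:330]; bh=cv2.morphologyEx(b.astype(np.uint8),cv2.MORPH_BLACKHAT,cv2.getStructuringElement(2,(9,9))).astype(float)
Y,X=np.mgrid[172:200,290:330]; w=bh*(abs(X-310)<6)*(abs(Y-186)<5); print((w*X).sum()/w.sum(),(w*Y).sum()/w.sum())
```

```text
[302, 303, 304, 305, 306, 307, 308, 309, 310, 311, 312, 313, 314, 315, 316, 317, 318, 319]
178 [ 79  80  79  79  80  85 104 146 200 238 250 252 253 252 251 248 248 248]
179 [ 79  80  79  81  90 114 157 209 241 251 252 253 252 250 242 228 233 247]
180 [ 79  79  81  95 128 177 223 244 251 252 253 253 252 247 224 190 205 242]
181 [ 80  83 100 138 192 234 249 252 252 253 253 253 252 249 239 222 227 246]
182 [ 86 105 146 201 238 250 252 253 253 253 253 253 253 252 251 249 249 251]
183 [116 159 210 241 251 252 253 253 253 253 253 253 253 253 252 252 252 253]
184 [178 223 244 251 252 252 252 252 252 252 252 253 253 253 253 253 253 253]
185 [235 248 251 252 251 249 250 250 248 248 251 252 253 253 253 253 253 252]
186 [250 252 253 252 250 246 246 248 245 244 249 252 253 253 253 253 252 247]
187 [251 252 253 252 251 248 247 248 246 243 248 252 253 253 253 251 245 224]
188 [242 248 251 252 252 250 249 250 249 249 251 252 253 252 250 241 216 173]
189 [196 220 235 245 249 250 251 251 252 252 253 253 252 249 237 204 163 135]
190 [144 158 181 209 228 240 247 250 252 252 253 252 249 233 194 154 132 123]
191 [126 130 138 151 169 194 217 233 244 249 250 246 228 187 147 128 122 120]
192 [124 123 124 128 133 143 157 177 204 222 228 215 176 143 127 122 121 120]
193 [123 122 123 124 124 126 128 136 148 162 169 157 138 126 122 121 120 120]
194 [124 123 124 123 124 124 122 124 127 131 134 128 123 121 120 120 120 119]
195 [123 123 124 124 124 123 123 123 123 126 124 123 121 120 120 121 119 120]
309.5223880597015 186.32835820895522
```

The tip column 309.2 matches the mark at about (309.4,186.5). Descend and press in small steps.

drive_tool([
  {"slide": [0, 0, 6], "twist": 0},
  {"slide": [0, 0, 4], "twist": 0},
  {"slide": [0, 0, 2], "twist": 0},
  {"slide": [0, 0, 2], "twist": 0},
  {"slide": [0, 0, 0], "twist": 0},
], force=55)

```text
time_s: 29.5
position: [0.5527, -0.003, 0.1365]
ee_rot: [3.142, -0.0, 2.969]
force: [-0.2, 0.5, -3.8]
gripper_width: 0.0248
grip_force: 55.0
```

drive_tool([
  {"slide": [0, 0, 1.5], "twist": 0},
  {"slide": [0, 0, 1.5], "twist": 0},
  {"slide": [0, 0, 0], "twist": 0},
])

```text
time_s: 29.88
position: [0.553, -0.003, 0.1341]
ee_rot: [-3.142, 0.001, 2.969]
force: [-0.4, 0.9, 1.3]
gripper_width: 0.0249
grip_force: 55.0
```

drive_tool([
  {"slide": [0, 0, 1], "twist": 0},
  {"slide": [0, 0, 1], "twist": 0},
  {"slide": [0, 0, 1], "twist": 0},
  {"slide": [0, 0, 0], "twist": 0},
])

```text
time_s: 30.38
position: [0.553, -0.003, 0.131]
ee_rot: [-3.142, 0.001, 2.969]
force: [0.8, -0.0, 5.3]
gripper_width: 0.0244
grip_force: 55.0
```

drive_tool([
  {"slide": [0, 0, 1], "twist": 0},
  {"slide": [0, 0, 0], "twist": 0},
])

```text
time_s: 30.62
position: [0.5531, -0.003, 0.1302]
ee_rot: [-3.142, 0.001, 2.969]
force: [0.4, 0.2, 6.7]
gripper_width: 0.0248
grip_force: 55.0
```

drive_tool([
  {"slide": [0, 0, 1], "twist": 0},
  {"slide": [0, 0, 0], "twist": 0},
])

```text
time_s: 30.88
position: [0.5531, -0.003, 0.1291]
ee_rot: [-3.142, 0.001, 2.969]
force: [-0.9, -0.1, 4.5]
gripper_width: 0.0248
grip_force: 55.0
```

drive_tool([
  {"slide": [0, 0, 1], "twist": 0},
  {"slide": [0, 0, 0], "twist": 0},
])

```text
time_s: 31.12
position: [0.5528, -0.003, 0.1278]
ee_rot: [-3.142, 0.001, 2.969]
force: [-0.8, -0.1, 4.9]
gripper_width: 0.0246
grip_force: 55.0
```

drive_tool([
  {"slide": [0, 0, 1], "twist": 0},
  {"slide": [0, 0, 0], "twist": 0},
])

```text
time_s: 31.38
position: [0.553, -0.003, 0.127]
ee_rot: [-3.142, 0.001, 2.969]
force: [0.0, 0.5, 6.1]
gripper_width: 0.0246
grip_force: 55.0
```

drive_tool([
  {"slide": [0, 0, 1], "twist": 0},
  {"slide": [0, 0, 0], "twist": 0},
], force=60)

```text
time_s: 31.62
position: [0.5531, -0.003, 0.1261]
ee_rot: [-3.142, 0.001, 2.969]
force: [-0.5, 0.4, 8.0]
gripper_width: 0.0247
grip_force: 60.0
```

Run:
```python
from h import *
np.set_printoptions(linewidth=220)
s=bot.observe(); p=np.array(s['position']); Rt=R.from_euler('xyz',s['ee_rot']).as_matrix(); print(p,s['force'])
G=p+Rt@np.array([0,0,-.049])
print([(d,proj('scene',G+Rt@np.array([0,0,d/1e3])).round(1)) for d in (0,30,36,40,60,94,116)])
shot('scene','ss.png'); g=cv2.imread('pics/ss.png',0)
for r in range(148,192,2): print(r,g[r,296:325])
```

```text
[ 0.5530654  -0.00303478  0.12613394] [-0.5127403   0.40724495  8.03871502]
[(0, array([310.3, 145.7])), (30, array([310.2, 157.9])), (36, array([310.2, 160.3])), (40, array([310.2, 161.9])), (60, array([310.1, 169.7])), (94, array([310. , 182.7])), (116, array([310. , 190.8]))]
148 [88 87 83 70 53 37 27 30 33 38 40 42 43 42 39 33 27 26 30 29 28 23 26 30 31 43 62 73 82]
150 [89 86 87 83 71 56 44 41 39 40 42 43 43 40 32 33 26 26 27 29 28 28 29 28 32 44 64 81 84]
152 [88 89 87 87 87 82 75 58 46 41 41 40 43 42 34 32 27 29 28 27 28 29 27 29 32 50 73 84 85]
154 [86 87 86 88 88 85 76 61 42 43 40 42 39 37 33 27 28 27 24 28 29 30 30 34 40 55 75 84 87]
156 [89 87 89 87 82 69 54 41 38 35 37 40 40 39 35 28 24 28 28 29 30 35 51 59 71 78 85 88 88]
158 [89 88 88 82 70 51 41 36 42 42 44 44 42 41 43 40 36 32 28 29 33 50 71 79 87 87 87 88 87]
160 [88 89 86 82 69 50 37 33 34 36 39 35 39 38 39 32 34 30 26 29 40 56 77 85 89 87 88 88 89]
162 [88 86 87 86 81 76 65 51 46 33 34 30 33 31 32 32 32 36 44 57 69 78 86 87 88 88 88 88 87]
164 [88 86 87 88 87 87 82 83 81 81 83 79 78 80 82 84 83 80 80 81 86 85 86 86
[... 902 characters left out ...]
7  88  91  95 101 106 105 106 105 106 116 138 153 144 119  99 110 137 158 163 166 162 156]
182 [ 87  85  88  88  86  84  85  88  96 104 108 107 108 106 106 107 122 144 159 162 155 150 151 162 165 168 168 164 155]
184 [ 72  76  76  69  74  91 118 144 163 169 152 130 112 104 107 127 146 160 168 169 169 170 169 168 165 160 150 136 126]
186 [ 51  57  58  83 123 159 184 196 197 189 166 133 106 100 110 128 150 163 169 168 168 169 166 158 143 130 123 119 118]
188 [ 49  49  62  96 134 161 177 185 189 192 184 171 158 151 150 155 164 167 170 167 162 151 140 128 121 117 118 116 118]
190 [ 46  44  59  86 114 127 133 138 146 153 166 173 178 185 187 191 192 183 172 152 135 124 122 118 117 117 117 117 118]
```

The guard moved 10.2 rows for 24.6 mm of tool travel, so there is no slip, and the force fell at 6.5 mm of travel and then rose again: the hammer has snapped. Lift and go to a free bench spot to tilt the punch back.

drive_tool([
  {"slide": [0, 0, -20], "twist": 0},
  {"slide": [0, 0, -25], "twist": 0},
  {"slide": [-4, 39.5, 0], "twist": 0},
  {"slide": [-4, 39.5, 0], "twist": 0},
  {"slide": [-4, 39.5, 0], "twist": 0},
  {"slide": [-4, 39.5, 0], "twist": 0},
  {"slide": [0, 0, 35], "twist": 0},
  {"slide": [0, 0, 35], "twist": 0},
  {"slide": [0, 0, 30], "twist": 0},
  {"slide": [0, 0, 4], "twist": 0},
  {"slide": [0, 0, 0], "twist": 0},
], force=40)

```text
time_s: 33.05
position: [0.5956, 0.1499, 0.067]
ee_rot: [-3.141, -0.0, 2.969]
force: [0.1, 0.6, -1.8]
gripper_width: 0.025
grip_force: 40.0
```

drive_tool([
  {"slide": [0, 0, 3], "twist": 0},
  {"slide": [0, 0, 1.5], "twist": 0},
  {"slide": [0, 0, 0], "twist": 0},
], force=10)

```text
time_s: 33.42
position: [0.5961, 0.1499, 0.0629]
ee_rot: [3.141, 0.002, 2.969]
force: [0.4, -0.8, 1.0]
gripper_width: 0.026
grip_force: 10.0
```

Run:
```python
from h import *
s=bot.observe(); print(s['position'],s['force'],s['time_s'])
bot.capture('scene'); print(proj('scene',[.5543,-.0033,.071]),[(np.round(k['point'],1),round(k['conf'],2)) for k in bot.mark_of('scene','block_mark')[:2]])
```

```text
[0.59609127 0.14993975 0.06294579] [ 0.43232464 -0.82267246  1.04126939] 33.425
[309.55962372 186.61610362] [(array([307.3, 182.6]), 0.79), (array([193.9, 219.7]), 0.6)]
```

drive_tool([
  {"slide": [4.9, 0, 0.3], "twist": 0},
  {"slide": [4.9, 0, 0.4], "twist": 0},
  {"slide": [4.8, 0, 0.6], "twist": 0},
  {"slide": [4.8, 0, 0.8], "twist": 0},
  {"slide": [4.8, 0, 1], "twist": 0},
  {"slide": [4.7, 0, 1.2], "twist": 0},
  {"slide": [4.7, 0, 1.4], "twist": 0},
  {"slide": [4.6, 0, 1.6], "twist": 0},
  {"slide": [4.5, 0, 1.8], "twist": 0},
  {"slide": [4.5, 0, 2], "twist": 0},
  {"slide": [4.4, 0, 2.2], "twist": 0},
  {"slide": [4.3, 0, 2.4], "twist": 0},
])

```text
time_s: 35.02
position: [0.5401, 0.1596, 0.0462]
ee_rot: [-3.142, -0.0, 2.969]
force: [-1.7, 0.1, 0.8]
gripper_width: 0.0257
grip_force: 10.0
```

drive_tool([
  {"slide": [0, 0, 0], "twist": 0},
  {"slide": [0, 0, -15], "twist": 0},
  {"slide": [0, 0, -25], "twist": 0},
  {"slide": [0, 0, -30], "twist": 0},
  {"slide": [0, 0, 0], "twist": 0},
  {"slide": [0, 0, 0], "twist": 0},
], force=30)

```text
time_s: 35.78
position: [0.54, 0.1594, 0.1154]
ee_rot: [-3.141, -0.002, 2.969]
force: [0.0, -0.4, -4.2]
gripper_width: 0.0252
grip_force: 30.0
```

Run:
```python
from h import *
np.set_printoptions(linewidth=230)
tilt('t')
s=bot.observe(); p=np.array(s['position']); Rt=R.from_euler('xyz',s['ee_rot']).as_matrix()
G=p+Rt@np.array([0,0,-.049])
for a in (20,25,30,35):
  th=np.radians(a); ax=Rt@np.array([-np.sin(th),0,np.cos(th)])
  print(a,[(d,proj('scene',G+ax*d/1e3).round(1)) for d in (34,50,70,90,112)])
g=cv2.imread('pics/tscene.png',0); q=proj('scene',G+Rt@np.array([-.03,0,.06])).astype(int); x0=q[0]-26
print('cols from',x0)
for r in range(q[1]-16,q[1]+28,2): print(r,g[r,x0:x0+52])
```

```text
tcp [0.54   0.1594 0.1154] F [ 0.  -0.4 -4.2] M [-0.024  0.031  0.   ] w 0.0252 gf 30.0 t 35.77
wrist punch_grip [280.4 288.9] 0.67 tool x,z mm [ 123.5 -243.2]
scene punch_grip [373.3 180.9] 0.85 tool x,z mm [ -4.2 -40. ]
scene punch_grip [363.1 287.6] 0.63 tool x,z mm [ -5.5 254.1]
scene plunger_end [191.6 222. ] 0.65 tool x,z mm [-385.2 -115.5]
scene plunger_end [353.  326.2] 0.53 tool x,z mm [-27.8 372.2]
scene plunger_end [349.4 227. ] 0.43 tool x,z mm [-59.7  49.5]
top punch_grip [186.8 197.6] 0.57 tool x,z mm [ -69.6 -332.2]
20 [(34, array([369.6, 191.6])), (50, array([367. , 198.7])), (70, array([363.7, 207.5])), (90, array([360.6, 216.1])), (112, array([357.2, 225.5]))]
25 [(34, array([368.6, 191.6])), (50, array([365.5, 198.7])), (70, array([361.7, 207.5])), (90, array([358. , 216.3])), (112, array([353.9, 225.7]))]
30 [(34, array([367.6, 191.4])), (50, array([364.1, 198.6])), (70, array([359.7, 207.4])), (90, array([355.4, 216.1])), (112, array([350.7, 225.6]))]
35 [(34, array([366.7, 191.2])), (50, array([362.8, 198.2])), (70, array([357.9, 207. ])), (90, array([353. , 215
[... 3694 characters left out ...]
 38 41 42 39 40 46 44 46 52 58 66 68 72 72 67 61 55]
226 [44 46 47 46 47 45 45 44 45 44 47 46 45 50 49 51 49 50 49 49 46 48 46 42 43 43 39 40 41 41 41 40 40 38 38 39 40 43 36 39 38 38 38 43 44 44 47 53 61 55 47 41]
228 [45 44 45 43 45 46 44 47 45 47 44 44 46 48 46 48 47 42 46 49 46 46 47 44 43 44 39 41 39 42 38 39 39 40 39 40 41 39 39 39 41 40 39 40 38 40 39 39 41 39 41 40]
230 [48 48 44 45 47 47 47 44 45 47 47 47 46 47 44 43 48 46 43 44 44 45 46 46 43 40 42 43 41 41 39 39 42 38 41 38 40 40 43 42 41 37 41 40 39 44 39 40 39 38 39 38]
232 [62 58 55 53 49 46 45 48 45 48 48 43 44 46 48 46 49 46 46 46 49 48 42 45 48 47 43 44 42 43 40 41 41 40 39 42 39 38 39 40 37 37 37 38 40 38 38 38 42 38 41 37]
```

The barrel slope (−4.9 px per 10 rows) matches 30°. Carry it over the cradle and lower it vertically into the trough.

drive_tool([
  {"slide": [0, 0, -28], "twist": 0},
  {"slide": [0, 0, -28], "twist": 0},
  {"slide": [6.2, 32, 0], "twist": 0},
  {"slide": [6.2, 32, 0], "twist": 0},
  {"slide": [6.2, 32, 0], "twist": 0},
  {"slide": [6.2, 32, 0], "twist": 0},
  {"slide": [0, 0, 0], "twist": 0},
  {"slide": [0, 0, 35], "twist": 0},
  {"slide": [0, 0, 25], "twist": 0},
  {"slide": [0, 0, 15], "twist": 0},
  {"slide": [0, 0, 0], "twist": 0},
  {"slide": [0, 0, 0], "twist": 0},
])

```text
time_s: 37.72
position: [0.5387, 0.2899, 0.0986]
ee_rot: [3.141, 0.002, 2.969]
force: [-0.2, 0.0, -1.9]
gripper_width: 0.0254
grip_force: 30.0
```

Run:
```python
from h import *
tilt('u'); go((.5376,.2895,.078),170)
```

```text
tcp [0.5387 0.2899 0.0986] F [-0.2  0.  -1.9] M [ 0.021  0.126 -0.038] w 0.0254 gf 30.0 t 37.73
wrist punch_grip [263.4 342.7] 0.88 tool x,z mm [  90.6 -185.9]
wrist punch_grip [282.9 290.4] 0.66 tool x,z mm [ 265.2 -469.1]
wrist plunger_end [308.6 374. ] 0.5 tool x,z mm [  74.3 -169. ]
scene punch_grip [361.1 289.1] 0.91 tool x,z mm [-163.4   54.8]
scene punch_grip [430.3 212. ] 0.85 tool x,z mm [ -5.4 -48.2]
scene plunger_end [349.3 323.9] 0.45 tool x,z mm [-186.   132.7]
scene plunger_end [401.1 261.4] 0.42 tool x,z mm [-65.7  40.5]
top punch_grip [187.7 195.7] 0.75 tool x,z mm [-154.5  147. ]
top punch_grip [160.7 244.2] 0.36 tool x,z mm [-15.7 -12.3]
pos [0.5381 0.2899 0.0975] yaw 170.1 t 38.2 | twist 0.1, then slide [ 0.4 -0.5 19.5]
```

drive_tool([
  {"slide": [0, 0, 6], "twist": 0},
  {"slide": [0, 0, 5], "twist": 0},
  {"slide": [0, 0, 0], "twist": 0},
  {"slide": [0, 0, 0], "twist": 0},
])

```text
time_s: 38.67
position: [0.5382, 0.2899, 0.0865]
ee_rot: [3.142, 0.0, 2.969]
force: [-0.0, -0.4, -3.0]
gripper_width: 0.0255
grip_force: 30.0
```

drive_tool([
  {"slide": [0, 0, 4], "twist": 0},
  {"slide": [0, 0, 3], "twist": 0},
  {"slide": [0, 0, 0], "twist": 0},
  {"slide": [0, 0, 0], "twist": 0},
])

```text
time_s: 39.17
position: [0.5381, 0.2899, 0.0795]
ee_rot: [3.142, 0.0, 2.969]
force: [0.1, -0.2, -3.0]
gripper_width: 0.0253
grip_force: 30.0
```

drive_tool([
  {"slide": [0, 0, 2], "twist": 0},
  {"slide": [0, 0, 2], "twist": 0},
  {"slide": [0, 0, 0], "twist": 0},
])

```text
time_s: 39.55
position: [0.5385, 0.29, 0.0765]
ee_rot: [3.141, 0.001, 2.969]
force: [-1.9, -0.5, 4.6]
gripper_width: 0.0254
grip_force: 30.0
```

drive_tool([
  {"slide": [0, 0, 2], "twist": 0},
  {"slide": [0, 0, 0], "twist": 0},
])

```text
time_s: 39.8
position: [0.5391, 0.29, 0.0763]
ee_rot: [3.14, 0.003, 2.969]
force: [-5.6, -2.6, 17.4]
gripper_width: 0.0253
grip_force: 30.0
```

Guard contact: the reaction points mostly along the cradle axis. Back off, then release.

drive_tool([
  {"slide": [0, 0, -2], "twist": 0},
  {"slide": [0, 0, 0], "twist": 0},
])

```text
time_s: 40.05
position: [0.5386, 0.29, 0.0764]
ee_rot: [3.141, 0.002, 2.969]
force: [-1.6, -1.0, 7.3]
gripper_width: 0.0253
grip_force: 30.0
```

drive_tool([
  {"slide": [0, 0, 0], "twist": 0},
  {"slide": [0, 0, 0], "twist": 0},
  {"slide": [0, 0, 0], "twist": 0},
], gripper=34)

```text
time_s: 40.42
position: [0.5381, 0.2899, 0.0752]
ee_rot: [-3.141, -0.0, 2.969]
force: [0.8, 0.3, 0.3]
gripper_width: 0.0339
grip_force: 0.0
```

drive_tool([
  {"slide": [0, 0, 0], "twist": 0},
  {"slide": [0, 0, 0], "twist": 0},
  {"slide": [0, 0, 0], "twist": 0},
], gripper=60)

```text
time_s: 40.8
position: [0.5381, 0.2899, 0.0754]
ee_rot: [3.142, 0.0, 2.969]
force: [0.6, -0.2, -0.2]
gripper_width: 0.0596
grip_force: 0.0
```

drive_tool([
  {"slide": [0, 0, -15], "twist": 0},
  {"slide": [0, 0, -30], "twist": 0},
  {"slide": [0, 0, -40], "twist": 0},
  {"slide": [15, 0, -20], "twist": 0},
  {"slide": [0, 0, 0], "twist": 0},
  {"slide": [0, 0, 0], "twist": 0},
])

```text
time_s: 41.55
position: [0.5233, 0.2923, 0.1798]
ee_rot: [-3.141, -0.001, 2.969]
force: [0.6, -0.6, 0.3]
gripper_width: 0.0602
grip_force: 0.0
```

Run:
```python
from h import *
np.set_printoptions(precision=4,suppress=True,linewidth=200)
print(bot.observe()['position'],bot.observe()['time_s'])
c={}
for n in('wrist','scene','top'):
    c[n]=cam(n); shot(n,'v'+n+'.png')
    for t,z in[('punch_grip',.1182),('block_mark',.071)]: print(n,t,[(np.round(k['point'],1),round(k['conf'],2),atz(n,k['point'],z,c[n])) for k in bot.mark_of(n,t)[:2]])
# compare cradle region with the first scene picture
a=cv2.imread('pics/scene0.png',0).astype(float);b=cv2.imread('pics/vscene.png',0).astype(float)
A=a[200:300,385:460];B=b[200:300,385:460]; print('mean diff',abs(A-B).mean(), 'shift',cv2.phaseCorrelate(a[203:262,398:448],b[203:262,398:448]))
print('rows with diff>30',np.argwhere(abs(A-B)>30).min(0) if (abs(A-B)>30).any() else None,(abs(A-B)>30).sum(),np.argwhere(abs(A-B)>30).mean(0)+[200,385])
for r in range(206,276,5): print(r,a[r,395:447:3].astype(int),'|',b[r,395:447:3].astype(int))
```

```text
[0.5233 0.2923 0.1798] 41.55
wrist punch_grip [(array([283.1, 237.5]), 0.96, array([0.5402, 0.2881, 0.1182])), (array([268.7, 309.1]), 0.63, array([0.6059, 0.2636, 0.1182]))]
wrist block_mark [(array([ 49.8, 264.2]), 0.82, array([ 0.5514, -0.0019,  0.071 ]))]
scene punch_grip [(array([429.1, 222.7]), 0.94, array([0.5385, 0.2877, 0.1182])), (array([360.8, 291.7]), 0.85, array([0.7646, 0.3071, 0.1182]))]
scene block_mark [(array([310.1, 184.1]), 0.57, array([ 0.5461, -0.0094,  0.071 ]))]
top punch_grip [(array([185.5, 195.5]), 0.54, array([0.6652, 0.2292, 0.1182])), (array([158.3, 249.3]), 0.53, array([0.5424, 0.2903, 0.1182]))]
top block_mark [(array([285.6, 243.2]), 0.85, array([0.553 , 0.0001, 0.071 ])), (array([289.2, 251.9]), 0.72, array([ 0.5323, -0.008 ,  0.071 ]))]
mean diff 17.431333333333335 shift ((-0.4082777529593038, 0.4595251068621913), 0.7294827965855875)
rows with diff>30 [0 0] 1833 [239.6547 431.2799]
206 [73 72 74 75 72 75 74 74 73 76 73 76 74 74 75 75 74 73] | [76 76 75 76 69 45 42 45 46 44 41 42 46 43 42 42 44 44]
211 [ 73  75  74  76  74  73  73  72  74  73  75  71
[... 1069 characters left out ...]
 74  74] | [ 43  43  42  37  29 139 172 156  95  22  18  37  76  44  36  36  36  46]
256 [ 74  73  76  81 145 173 162 106  24  16  27  62  84 152 102  74  74  74] | [ 44  41  44  50 132 168 162 105  29  16  28  59  65  81  53  34  37  39]
261 [ 84 140 171 169 166 163 118  54  38  33  60  67 110 159 160 163 118  76] | [ 83 140 171 161 162 164 124  59  38  37  61  64  73  87  88  92  61  52]
266 [169 169 153 137 123  82  63  58  60  60  69  70 138 165 173 171 174 173] | [174 175 158 118 117  88  65  60  60  63  62  62  82  95  99 102 102  98]
271 [169 168 157  84  88  83  83  78  60  65  88 139 171 173 175 176 174 173] | [175 174 163  97  83  87  85  78  64  69  69  80 100 102 104 104 103 102]
```

The barrel and guard pixels match the first scene picture to within about 0.5 px, so the punch is seated. The mark is still where it should be, so I'll hand in.

Run:
```python
from h import *
a=cv2.imread('pics/mscene.png',0).astype(float);b=cv2.imread('pics/vscene.png',0).astype(float)
print('block/stage shift since latched',cv2.phaseCorrelate(a[165:220,285:345],b[165:220,285:345]))
print(bot.sign_off())
```

```text
block/stage shift since latched ((-0.009688359828881943, 0.0035490412500536195), 0.9726299731690169)
the job is handed in; nothing more can be done
None
```

The job is handed in at about 42 s of the 61 s allowed, but the judge returned no verdict: by my own force and picture checks the block is latched in the tray, the punch snapped with its point on the scribed circle (step 3 inferred from the force drop, not confirmed), the punch is back seated in its cradle, and I kept clear of the screwdriver and bar end.

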